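# Seal camera gear in a dry box and start the drying cycle

## Task

Dry the damp camera gear: slide the dry box's clear cover fully open, stand every lens, lens hood and filter that is out on the shelf upright on the floor of the chamber, and slide the cover fully shut. Then turn the seal wheel clockwise by its knob, a full turn and somewhat more, right up to its stop, and after that press the start key until it clicks and let it come back up. Leave the air blower and the cap stack where they are.

Things in the scene. Friction and masses are not known exactly. Their poses are not given: they have to be found in the camera images.
- drybox: White fixed dry box. Origin: on the shelf surface under the centre of its open-topped chamber; z up; x points away from the robot along the cover's slide, y to its left. Chamber inside 170 mm (x) by 280 mm (y), floor 12 mm above the shelf, walls 6 mm thick with tops 62 mm above the shelf. Behind it (+x, to x = 281 mm) a closed dryer housing 58 mm high, over which the cover slides. On its right (-y) a deck 50 mm high carrying the wheel and the key.
- cover (a joint): Clear plastic sliding cover of the chamber, edged with dark steel (6 mm thick, underside 64 mm and top 70 mm above the shelf). 0 m is fully shut, 0.18 m fully open; it grows as the cover slides along the dry box's +x. Stays where left, moves at about 2 N. It may start ajar by up to 30 mm.
- cover_handle (a point): Centre of the graspable part of the cover's upright dark steel handle fin, 94 mm above the shelf. The fin is 12 mm thick along the dry box's x, 100 mm long along its y, and rises 42 mm from the cover's top (to 112 mm above the shelf). It travels with the cover.
- wheel (a joint): Aluminium seal wheel, 130 mm across, vertical axis. Value in rad, grows as it turns clockwise seen from above; starts between 0 and 1.0; its end stop is at 7.5. Stays where left; turning takes about 1.5 N at the knob.
- wheel_knob (a point): Middle of the wheel's upright black knob: a plain round post 18 mm across, standing 50 mm above the wheel's face (face 75 mm, knob top 125 mm above the shelf, this point 100 mm). Its pin is fixed to the wheel, 50 mm from the axis; the knob itself spins freely on the pin, so a gripper holding it need not turn.
- wheel_axis (a point): Point on the wheel's fixed vertical axis, at the height of wheel_knob.
- key (a joint): Round sprung start key, 38 mm across, beside the wheel on the deck. Value in m: 0 up, 0.008 fully down, which takes 5 N; it clicks at 0.005 and springs back.
- key_top (a point): Centre of the top face of the start key; pressed straight down.
- tall_lens_mid (a point): Aluminium lens with a black grip band and glass on top: upright cylinder 62 mm across, 45 mm high. Point at its centre, half-way up; z is its upright axis. May be absent.
- flat_lens_mid (a point): Shorter, narrower aluminium lens with black band: upright cylinder 56 mm across, 30 mm high. Point at its centre, half-way up; z is its upright axis. May be absent.
- hood_mid (a point): Black plastic petal lens hood: round tube 64 mm across, wall 4 mm, plain for the lower 26 mm, with petals up to 42 mm. Point on its axis 21 mm above its foot; z is its upright axis (petals up). May be absent.
- filter_mid (a point): Glass filter in a deep aluminium ring, lying flat: disc 62 mm across, 16 mm high. Point at its centre, half-way up; z is its upright axis. May be absent.
- blower_mid (a point): Blue silicone air blower, bulb 60 mm across with a thin nozzle upward, 110 mm high; stands among the gear; not to be moved. Point on its axis 50 mm above its foot.
- cap_stack: Stack of black lens caps, 66 mm across, 24 mm high, right of the dry box; not to be moved. Origin at its foot.
There are look-alikes about, which are no part of the job. What is shaped like the part that bears flat_lens_mid but blue or pink is not meant.

How it is judged:
By the outcome, as a careful person would: the job done as asked, in the order asked, and still so for the second after the job is handed in, with the robot touching nothing.
Of tall_lens, flat_lens, hood, filter only 2 to 3 are there at a start; the rules pass over those that are not, and their reading is None.
At some moment in a run one of tall_lens, flat_lens, hood, filter may be knocked a few centimetres aside while the robot is not near it.
It also fails if it takes over 200 s, if anything falls off the work surface, if the arm or the gripper's body presses on something with over 40 N, if the wrist force passes 120 N, or if a joint passes its speed limit or range.

## Robot

A 7-joint arm with a two-finger parallel gripper is mounted at the origin on the work surface. World frame = base frame: x ahead of the robot, y to its left, z up, the work surface at z = 0. Lengths are in m, angles in rad, forces in N, time in s.
With the tool pointing down it reaches from about 0.425 to 0.875 m from the base axis. Payload 9.9 kg.
Tool frame: the origin (TCP) lies midway between the tips of the shut fingers; the grasp point (between the pads) lies 19 mm behind it (bot.grip_depth is the z of the grasp point in the tool frame, in m); z points along the fingers, y is the direction in which the jaws open and shut (so a half turn about z gives the same grasp; the last joint's range is limited). The gripper opens to 85 mm and grips with 20 to 120 N. Pads are 22 mm wide; open, the fingers measure 114 mm over their backs; the gripper's body (76 mm by 85 mm) begins 54 mm behind the grasp point. The pads swing forward as they close: fully open they stand 13 mm farther back than shut.
Start: joints at [-1.356, 0.576, 0.025, 1.437, -0.015, 1.129, -0.057], TCP at [0.199, 0.645, 0.231] pointing down, gripper open.
Joint ranges: [-2.76, 2.76], [-0.34, 2.15], [-1.52, 1.57], [0.19, 2.46], [-1.09, 4.23], [0.17, 1.99], [-2.82, 2.82]. Speed limits (rad/s): [2.22, 2.22, 3.01, 3.01, 3.14, 3.14, 3.14].

## Interface

Orientations are given as a unit quaternion [w, x, y, z].
In Python, from workcell import status, snapshot, camera_params, sign_off, finder, bot gives the robot as it stands.
- The arm moves only by the shell command python3 -m handwheel 'ROWS' [OPENING]. ROWS is JSON, a list of rows, each a list of 2 entries, a list of its own where there are three numbers: the shift along the tool's x, y, z in m, then the turn about the tool's z in rad. In form: [[[tx, ty, tz], yaw], ...]. A call has 1 to 10 rows; each row is the pose to reach, as a shift and turn from the pose commanded when the call began, along the tool's axes at that moment; what a row does not reach only later rows make up. A row lasts 1/10 s, in which the tool goes at most 50 mm and 8.59 degrees, less where a joint would pass 70% of its speed; a pose out of reach is approached as far as the arm can. A call with a gripper value outside its range is refused whole. OPENING is the finger opening in m, from 0 to 0.0854, set as the call begins (- or left out, the last holds). The fingers move at their own pace and stop on an object; the grip force is fixed at half the most. Time passes only in rows, so rows that repeat a pose let the fingers close. It gives the time, the measured TCP pose, the force and the opening at its end, in the units of the state.
- status.state(): the state, without advancing time (a new reading comes with each control period).
- snapshot(name): name is "side" or "top"; returns the picture (480x640x3 uint8, red, green, blue); there is no depth.
- camera_params(name): a dict with "K" (3x3 intrinsics, pixels), "position" and "rotation" of the camera in the world. Camera axes: x right, y up, looking along -z (the intrinsics and any distortion apply to the point x, -y, -z); pixel columns grow to the right and rows downward; lengths in m; the calibration is good to about 2 mm. A picture is of the moment at which its call begins. camera_params takes no time and is no camera call.
- sign_off(): hands the job in, once; it reports no verdict.
Trained networks look in the newest picture that a camera, given by its name, has taken for a name from the list of things; names that differ only in an ending like _2 or _b are one class to them, and where a whole thing is asked for, a point or a joint stands for the part that bears it (a point fixed in the world has none). Each returns a list of dicts, best first, with "p" (0 to 1); they miss things now and then, are a little off and sometimes report something else, mostly with a low value. They report only what shows in the picture. A call takes as long as a camera call. They do not tell look-alikes from the thing itself.
- finder.cut_out(camera, thing): "pixels" (480x640 bool, what is visible of it) and "extent" ([centre column, centre row, width, height] in pixels, round what is visible of it).
- finder.landmark_of(camera, thing): "pixel" ([column, row] in pixels: a listed point, or the origin of a listed thing).
The state is a dict: "t": time; "joint_positions": joint angles; "joint_velocities": joint speeds; "tau": joint torques, N m; "tool_pos": TCP position; "tcp_rot": TCP orientation; "wrist_force": force on the tool from outside, world axes, zero at the start; "moment": the same for the moment, N m; "grip_width": finger opening in m.
Only numpy, scipy, OpenCV 4.12 (cv2) and the standard library are available. Lean on these libraries where they do the work, as an engineer would, in place of code of your own. Each camera call takes 0.05 s, during which the arm holds its last target.

## Working session

There is one attempt and no reset: what is moved stays moved. The work goes in short steps, Python scripts to look and compute and a shell command to move; the robot and the scene stay as the last step left them, time stands still between calls to the robot, and variables do not carry over. Pictures are saved under pics/ and viewed, and the job is handed in when it is done.

```bash
ls; mkdir -p pics
python3 - <<'E'
from workcell import status, snapshot, camera_params, finder, bot
import cv2
print(status.state(), bot.grip_depth)
for n in("side","top"):
    im=snapshot(n); cv2.imwrite(f"pics/{n}0.png",im[:,:,::-1]); print(n,camera_params(n))
E
```

```text
pics
{'t': 0.0, 'joint_positions': array([-1.35576468,  0.57654126,  0.02484052,  1.43786932, -0.01499508,
        1.12901776, -0.05646692]), 'joint_velocities': array([-1.32686846e-03, -6.99464512e-04, -2.43647963e-04,  1.54826925e-03,
       -1.11393292e-03,  5.08707848e-05,  3.47872087e-04]), 'tau': array([-1.21749610e-03, -7.65769601e+01,  2.25009710e+00, -2.85984331e+01,
        1.53935904e-02,  1.22326717e-02,  4.27469661e-05]), 'tool_pos': array([0.19858619, 0.64466639, 0.23045009]), 'tcp_rot': array([-7.88209305e-05,  1.48824445e-01,  9.88863288e-01, -8.21802920e-04]), 'wrist_force': array([-0.53881731, -0.18292694, -0.37668605]), 'moment': array([ 0.01488854, -0.0462614 ,  0.02701045]), 'grip_width': 0.08516013395988527} -0.0187
side {'K': array([[561.31831547,   0.        , 315.74358114],
       [  0.        , 561.31831547, 245.06939968],
       [  0.        ,   0.        ,   1.        ]]), 'position': array([-0.22740402,  0.69588178,  1.35708326]), 'rotation': array([-0.36713632, -0.12415005,  0.31286603,  0.8671289 ])}
top {'K': array([[459.0071578 ,   0.        , 318.0027885 ],
       [  0.        , 459.0071578 , 240.78645919],
       [  0.        ,   0.        ,   1.        ]]), 'position': array([ 0.33159592, -0.02153569,  1.12873528]), 'rotation': array([ 0.71061176,  0.05120064, -0.05717895, -0.69938544])}
```

View pics/side0.png

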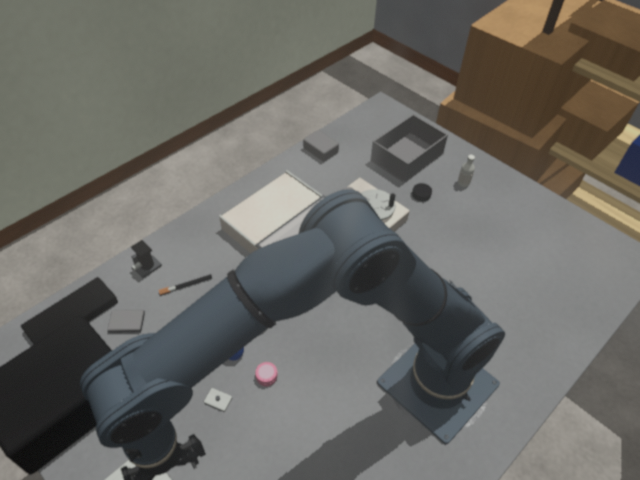

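View pics/top0.png

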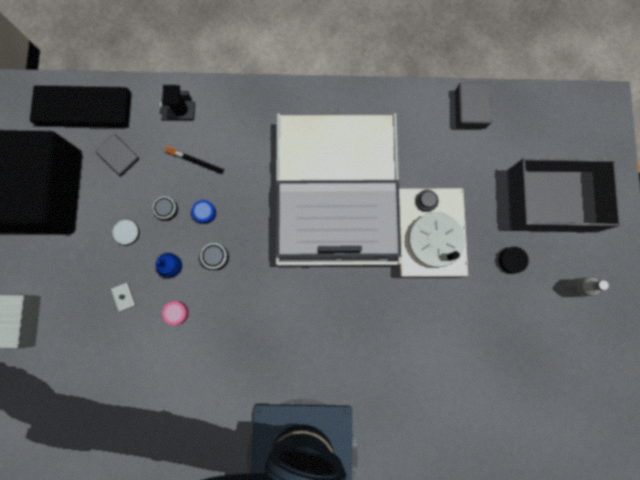

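```bash
cat > h.py <<'E'
import numpy as np, cv2
from scipy.spatial.transform import Rotation as R
from workcell import status, snapshot, camera_params, finder, bot
def cam(n):
    c=camera_params(n); q=c["rotation"]; return c["K"],np.array(c["position"]),R.from_quat([q[1],q[2],q[3],q[0]]).as_matrix()
def back(n,px,z):
    K,p,M=cam(n); d=np.linalg.inv(K)@[px[0],px[1],1]; d=M@(d*[1,-1,-1]); return p+d*(z-p[2])/d[2]
def proj(n,X):
    K,p,M=cam(n); v=(M.T@(np.array(X)-p))*[1,-1,-1]; v=K@v; return v[:2]/v[2]
def tcp():
    s=status.state(); q=s["tcp_rot"]; return np.array(s["tool_pos"]),R.from_quat([q[1],q[2],q[3],q[0]]),s
def to(target,yaw=None):
    "shift in tool axes to world target (TCP), yaw: world angle of tool y axis (mod pi)"
    p,r,s=tcp(); d=r.inv().apply(np.array(target)-p)
    y=r.apply([0,1,0]); cur=np.arctan2(y[1],y[0]); out=[np.round(d,4).tolist()]
    if yaw is not None:
        dw=(yaw-cur+np.pi/2)%np.pi-np.pi/2; out.append(round(-dw,4))
    print("shift",out,"q7",s["joint_positions"][6].round(2))
def snap(n,f,box=None,k=1):
    im=snapshot(n)
    if box: im=im[box[1]:box[3],box[0]:box[2]]
    if k!=1: im=cv2.resize(im,None,fx=k,fy=k,interpolation=cv2.INTER_CUBIC)
    cv2.imwrite(f"pics/{f}.png",im[:,:,::-1])
E
python3 - <<'E'
from h import *
hs=dict(drybox=0,cover_handle=.094,wheel_knob=.1,wheel_axis=.1,key_top=.055,tall_lens_mid=.0225,flat_lens_mid=.015,hood_mid=.021,filter_mid=.008,blower_mid=.05,cap_stack=0)
for c in ["top"]:
  snapshot(c)
  for k,z in hs.items():
    for d in finder.landmark_of(c,k)[:4]:
        print(c,k,round(d["p"],2),np.round(d["pixel"],1),back(c,d["pixel"],z).round(4))
snap("top","top1",(90,180,250,340),4)
snap("top","top2",(260,100,480,290),3)
print(status.state()["t"])
E
```

```text
top drybox 0.83 [336.6 234.2] [ 0.5236 -0.0759  0.    ]
top cover_handle 0.9 [338.1 247.2] [ 0.4777 -0.0751  0.094 ]
top cover_handle 0.59 [167.4 262.4] [0.4366 0.3101 0.094 ]
top wheel_knob 0.82 [453.7 256.4] [ 0.4601 -0.3366  0.1   ]
top wheel_axis 0.59 [439.  234.2] [ 0.5105 -0.3045  0.1   ]
top key_top 0.52 [427.6 196.9] [ 0.609  -0.2917  0.055 ]
top tall_lens_mid 0.96 [216.5 257. ] [0.4589 0.2154 0.0225]
top flat_lens_mid 0.95 [203.5 211.8] [0.5717 0.2546 0.015 ]
top flat_lens_mid 0.77 [169.5 315.3] [0.318  0.3222 0.015 ]
top flat_lens_mid 0.65 [159.1 207.3] [0.5812 0.3648 0.015 ]
top hood_mid 0.16 [336.2 228.6] [ 0.534  -0.0738  0.021 ]
top hood_mid 0.15 [454.  254.4] [ 0.4749 -0.3617  0.021 ]
top filter_mid 0.85 [126.7 229.2] [0.5261 0.4433 0.008 ]
top filter_mid 0.72 [216.6 258.7] [0.4564 0.2181 0.008 ]
top filter_mid 0.63 [455.9 255.2] [ 0.4747 -0.3703  0.008 ]
top blower_mid 0.59 [167. 266.] [0.4326 0.3246 0.05  ]
top cap_stack 0.79 [512.2 258.9] [ 0.4687 -0.5127  0.    ]
top cap_stack 0.53 [439.3 235.7] [ 0.5241 -0.3327  0.    ]
0.8
```

View pics/top1.png

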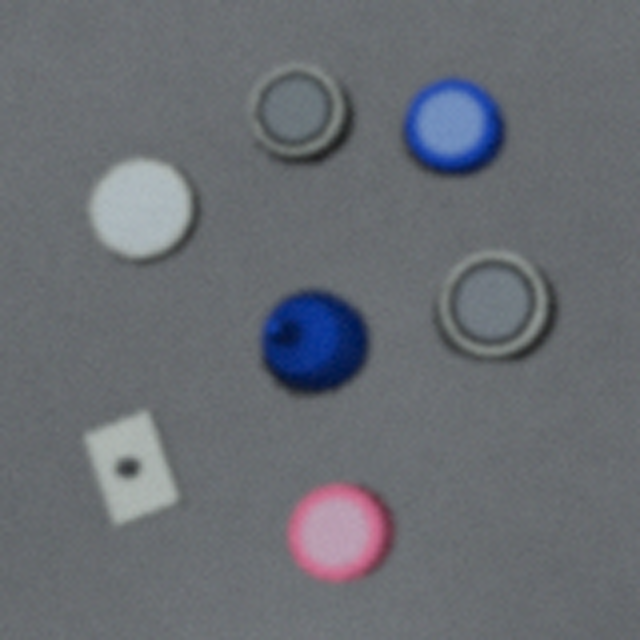

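View pics/top2.png

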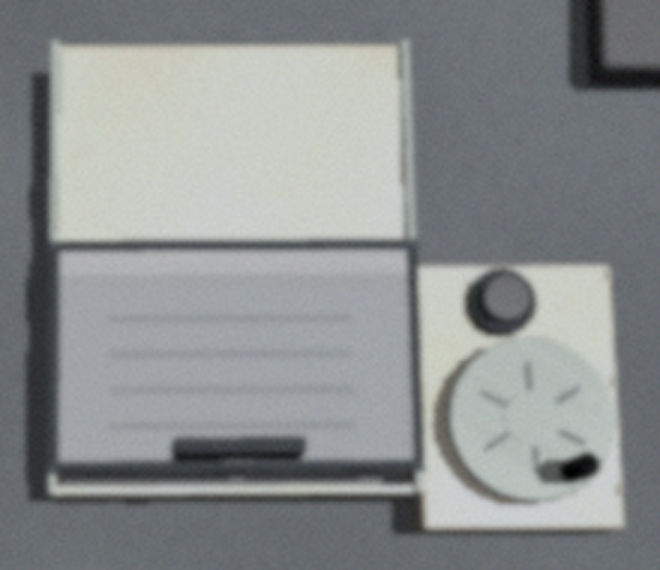

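Run:
```python
from h import *
def c2(x,y,z): return back("top",((x+.5)/3-.5+260,(y+.5)/3-.5+100),z).round(4)
def c1(x,y,z): return back("top",((x+.5)/4-.5+90,(y+.5)/4-.5+180),z).round(4)
print("fin",c2(174,447,.112),c2(305,447,.112))
print("rear L/R",c2(54,44,.07),c2(408,44,.07))
print("front wall",c2(50,494,.062),c2(425,492,.062))
print("deck FL FR BL BR",c2(424,530,.05),c2(625,527,.05),c2(418,265,.05),c2(610,265,.05))
print("knob top",c2(578,466,.125),"key",c2(506,296,.058),"hub",c2(530,413,.075), "wheelface L/R",c2(450,418,.075),c2(614,415,.075),c2(530,335,.075),c2(530,497,.075))
print("tall",c1(494,304,.045),"flat",c1(298,111,.03),"filt",c1(142,209,.016),"blower",c1(315,341,.03))
print("filt ext",c1(90,209,.016),c1(194,209,.016), "tall ext",c1(438,304,.045),c1(552,304,.045),"flat ext",c1(249,111,.03),c1(348,111,.03))
to([0.5,0.3,0.23],0)
```

```text
fin [ 0.4711 -0.0285  0.112 ] [ 0.4727 -0.1262  0.112 ]
rear L/R [0.8054 0.0737 0.07  ] [ 0.811  -0.2142  0.07  ]
front wall [0.4395 0.067  0.062 ] [ 0.4458 -0.2249  0.062 ]
deck FL FR BL BR [ 0.4171 -0.2261  0.05  ] [ 0.422  -0.3844  0.05  ] [ 0.6313 -0.2239  0.05  ] [ 0.6341 -0.3796  0.05  ]
knob top [ 0.4601 -0.326   0.125 ] key [ 0.6048 -0.2926  0.058 ] hub [ 0.5074 -0.305   0.075 ] wheelface L/R [ 0.5024 -0.2426  0.075 ] [ 0.5069 -0.3704  0.075 ] [ 0.5694 -0.3065  0.075 ] [ 0.4418 -0.3034  0.075 ]
tall [0.4595 0.2188 0.045 ] flat [0.5779 0.3474 0.03  ] filt [0.518  0.4433 0.016 ] blower [0.4372 0.3279 0.03  ]
filt ext [0.5174 0.475  0.016 ] [0.5185 0.4115 0.016 ] tall ext [0.459  0.2519 0.045 ] [0.4601 0.1844 0.045 ] flat ext [0.5773 0.3772 0.03  ] [0.5784 0.317  0.03  ]
shift [[-0.3895, -0.2411, 0.0013], np.float64(1.272)] q7 -0.06
```

```bash
python3 -m handwheel '[[[-0.39,-0.24,0],1.272],[[-0.39,-0.24,0],1.272],[[-0.39,-0.24,0],1.272],[[-0.39,-0.24,0],1.272],[[-0.39,-0.24,0],1.272],[[-0.39,-0.24,0],1.272],[[-0.39,-0.24,0],1.272],[[-0.39,-0.24,0],1.272],[[-0.39,-0.24,0],1.272],[[-0.39,-0.24,0],1.272]]' 0.06
python3 - <<'E'
from h import *
print(status.state()["joint_positions"].round(2))
to([0.472,-0.077,0.2],0.02)
snap("side","s1")
E
```

```text
t: 1.8
tool_pos: [0.505, 0.2945, 0.232]
tcp_rot: [0.002, 0.711, 0.703, 0.0]
wrist_force: [-0.8, -0.7, -0.2]
grip_width: 0.0599
[-0.88  0.47  0.41  1.69 -0.21  1.02 -0.41]
shift [[-0.3718, -0.0291, 0.0328], np.float64(-0.0309)] q7 -0.41
```

View pics/s1.png

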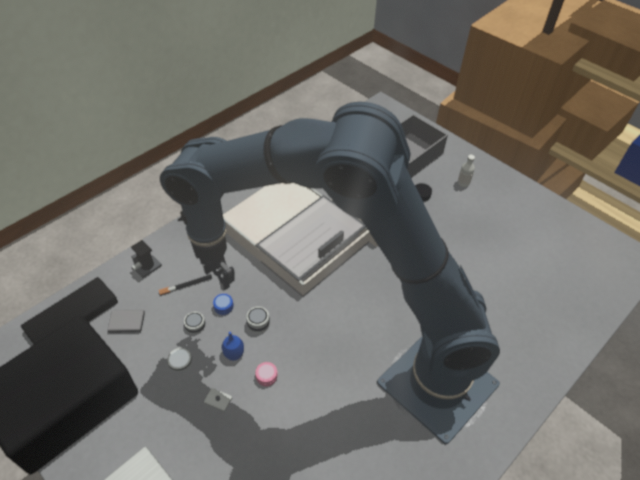

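Run:
```python
from h import *
hs=dict(cover_handle=.094,tall_lens_mid=.0225,flat_lens_mid=.015,filter_mid=.008,hood_mid=.021)
for k,z in hs.items():
    for d in finder.landmark_of("side",k)[:4]:
        print(k,round(d["p"],2),np.round(d["pixel"],1),back("side",d["pixel"],z).round(4))
snap("side","s2",(150,170,390,350),3)
for X in ([.4595,.2188,.0225],[.5779,.3474,.015],[.518,.4433,.008],[.472,-.077,.094]): print(proj("side",X))
```

```text
cover_handle 0.72 [333.1 242.8] [ 0.4705 -0.084   0.094 ]
tall_lens_mid 0.85 [260.3 316.8] [0.463  0.2085 0.0225]
flat_lens_mid 0.84 [194.5 318.7] [0.5888 0.3415 0.015 ]
flat_lens_mid 0.83 [224.6 300.2] [0.5793 0.2428 0.015 ]
flat_lens_mid 0.69 [265.2 371.8] [0.3309 0.3063 0.015 ]
filter_mid 0.7 [179.5 359.7] [0.5179 0.4445 0.008 ]
[258.29175812 319.77653674]
[195.15150954 322.40032651]
[179.85890287 359.37289357]
[331.04574236 243.79149981]
```

View pics/s2.png

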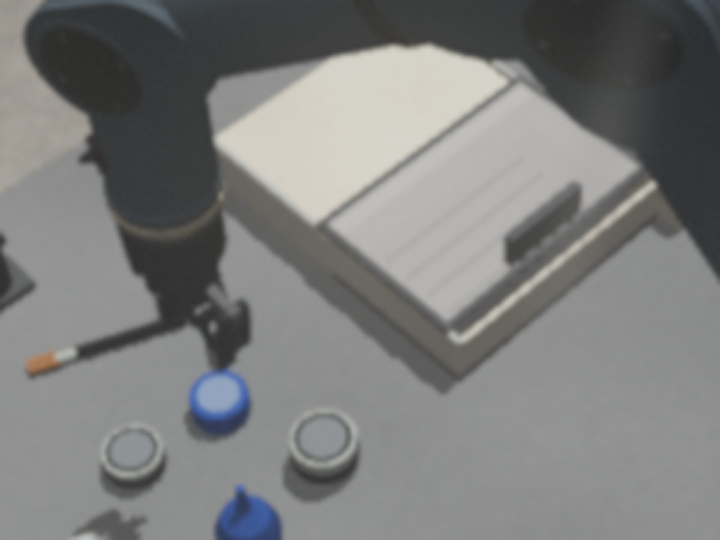

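```bash
python3 -m handwheel '[[[-0.373,-0.032,0.03],-0.031],[[-0.373,-0.032,0.03],-0.031],[[-0.373,-0.032,0.03],-0.031],[[-0.373,-0.032,0.03],-0.031],[[-0.373,-0.032,0.03],-0.031],[[-0.373,-0.032,0.03],-0.031],[[-0.373,-0.032,0.03],-0.031],[[-0.373,-0.032,0.03],-0.031],[[-0.373,-0.032,0.03],-0.031],[[-0.373,-0.032,0.03],-0.031]]' 0.06
python3 - <<'E'
from h import *
print(status.state()["joint_positions"].round(2))
to([0.472,-0.078,0.078],0.02)
snap("side","s3",(250,150,450,300),4)
E
```

```text
t: 3.15
tool_pos: [0.4689, -0.0713, 0.2013]
tcp_rot: [-0.0, 0.696, 0.718, 0.0]
wrist_force: [0.2, 0.7, 0.4]
grip_width: 0.0602
[-0.28  0.34  0.45  2.   -0.2   0.84  0.31]
shift [[-0.0069, 0.0029, 0.1233], np.float64(0.0115)] q7 0.31
```

View pics/s3.png

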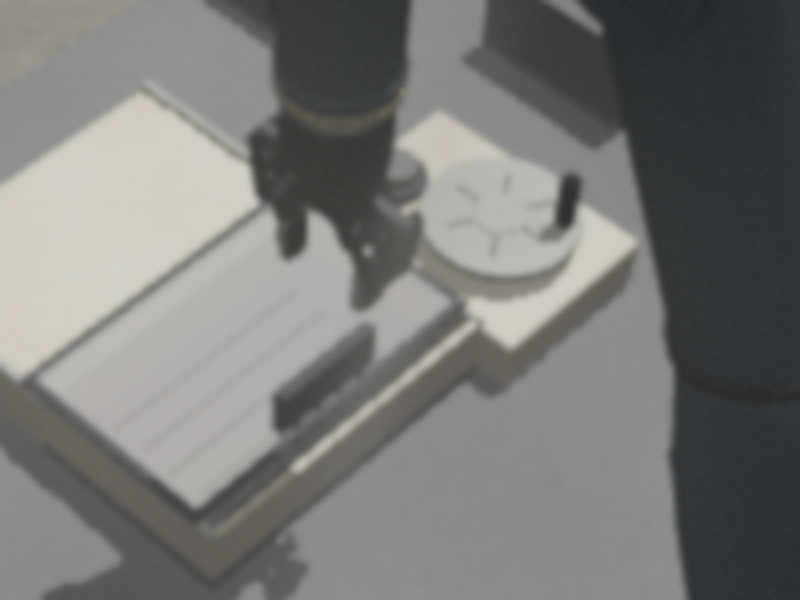

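```bash
python3 -m handwheel '[[[-0.004,0.001,0.04],0.01],[[-0.004,0.001,0.08],0.01],[[-0.004,0.001,0.105],0.01],[[-0.004,0.001,0.122],0.01],[[-0.004,0.001,0.122],0.01],[[-0.004,0.001,0.122],0.01]]' 0.06
python3 -m handwheel '[[[0,0,0],0],[[0,0,0],0],[[0,0,0],0],[[0,0,0],0],[[0,0,0],0],[[0,0,0],0]]' 0
python3 - <<'E'
from h import *
to([0.472,-0.078,0.078],0.02)
snap("side","s4",(250,150,450,300),4)
E
```

```text
t: 3.8
tool_pos: [0.4702, -0.0748, 0.0795]
tcp_rot: [-0.0, 0.699, 0.715, 0.0]
wrist_force: [-1.0, 0.4, -0.4]
grip_width: 0.0603
t: 4.4
tool_pos: [0.4706, -0.0759, 0.0801]
tcp_rot: [0.001, 0.7, 0.715, 0.001]
wrist_force: [-0.6, 1.3, 7.1]
grip_width: 0.0115
shift [[-0.0021, 0.0013, 0.0021], np.float64(0.0013)] q7 0.44
```

View pics/s4.png

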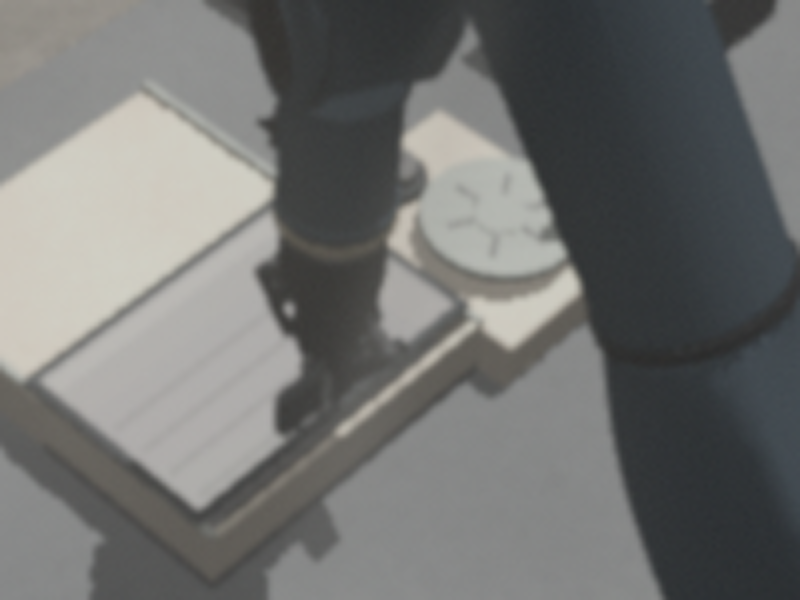

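```bash
python3 -m handwheel '[[[0,0.01,0],0],[[0,0.03,0],0],[[0,0.05,0],0],[[0,0.07,0],0],[[0,0.09,0],0],[[0,0.11,0],0],[[0,0.125,0],0],[[0,0.135,0],0],[[0,0.14,0],0],[[0,0.14,0],0]]'
python3 -m handwheel '[[[0,0.005,0],0],[[0,0.01,0],0],[[0,0.01,0],0]]'
python3 -m handwheel '[[[0,0.005,0],0],[[0,0.008,0],0],[[0,0.008,0],0]]'
```

```text
t: 5.45
tool_pos: [0.6115, -0.0727, 0.0802]
tcp_rot: [0.001, 0.699, 0.715, 0.001]
wrist_force: [0.5, 0.8, 5.0]
grip_width: 0.011
t: 5.75
tool_pos: [0.6211, -0.0725, 0.0802]
tcp_rot: [0.001, 0.699, 0.715, 0.001]
wrist_force: [2.6, 2.1, 3.5]
grip_width: 0.0113
t: 6.05
tool_pos: [0.6288, -0.0723, 0.0802]
tcp_rot: [0.0, 0.699, 0.715, 0.001]
wrist_force: [1.0, 2.5, 4.6]
grip_width: 0.0112
```

```bash
for i in 1; do python3 -m handwheel '[[[0,0.003,0],0],[[0,0.006,0],0],[[0,0.006,0],0]]'; done
python3 -m handwheel '[[[0,0.003,0],0],[[0,0.006,0],0],[[0,0.006,0],0]]'
python3 -m handwheel '[[[0,0.003,0],0],[[0,0.005,0],0],[[0,0.005,0],0]]'
python3 -c "
from h import *
snap('top','t3',(260,80,480,290),3)"
```

```text
t: 6.35
tool_pos: [0.6347, -0.0722, 0.0802]
tcp_rot: [0.0, 0.699, 0.715, 0.001]
wrist_force: [-0.4, 1.2, 5.2]
grip_width: 0.0113
t: 6.65
tool_pos: [0.635, -0.0721, 0.0802]
tcp_rot: [-0.004, 0.7, 0.714, -0.002]
wrist_force: [-21.4, 3.8, 22.7]
grip_width: 0.0111
t: 6.95
tool_pos: [0.635, -0.0721, 0.0801]
tcp_rot: [-0.008, 0.7, 0.714, -0.005]
wrist_force: [-41.3, 4.8, 37.8]
grip_width: 0.0114
```

View pics/t3.png

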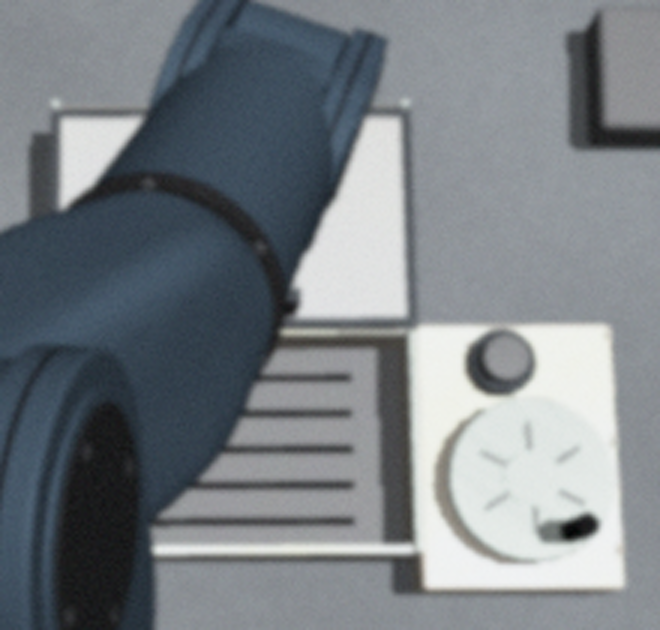

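```bash
python3 -m handwheel '[[[0,-0.005,0],0],[[0,-0.010,0],0],[[0,-0.01,0],0]]'
python3 -m handwheel '[[[0,0,0],0],[[0,0,0],0],[[0,0,0],0],[[0,0,0],0]]' 0.05
python3 -m handwheel '[[[0,0,-0.04],0],[[0,0,-0.08],0],[[0,0,-0.12],0],[[0,0,-0.15],0],[[0,0,-0.15],0]]' 0.0854
python3 - <<'E'
from h import *
print(status.state()["joint_positions"].round(2))
snap('top','t4')
for k,z in dict(tall_lens_mid=.0225,flat_lens_mid=.015,filter_mid=.008).items():
    for d in finder.landmark_of("top",k)[:4]:
        print(k,round(d["p"],2),np.round(d["pixel"],1),back("top",d["pixel"],z).round(4))
to([0.4605,0.2175,0.23],0.02)
E
```

```text
t: 7.3
tool_pos: [0.6346, -0.0722, 0.0802]
tcp_rot: [-0.0, 0.7, 0.715, 0.0]
wrist_force: [-1.9, 2.0, 6.6]
grip_width: 0.011
t: 7.7
tool_pos: [0.6349, -0.0727, 0.0791]
tcp_rot: [-0.0, 0.7, 0.714, -0.0]
wrist_force: [0.0, -0.1, 0.9]
grip_width: 0.0505
t: 8.2
tool_pos: [0.6369, -0.0734, 0.234]
tcp_rot: [0.003, 0.7, 0.714, 0.002]
wrist_force: [0.8, 0.2, -0.1]
grip_width: 0.0858
[-0.22  0.55  0.43  1.55 -0.25  1.09  0.3 ]
tall_lens_mid 0.4 [218.1 259.1] [0.4539 0.2113 0.0225]
flat_lens_mid 0.81 [164.3 210.3] [0.5738 0.3515 0.015 ]
flat_lens_mid 0.72 [203.9 209.2] [0.5783 0.254  0.015 ]
filter_mid 0.67 [125.4 231. ] [0.5215 0.4461 0.008 ]
shift [[0.2934, -0.1676, -0.0016], np.float64(0.0011)] q7 0.3
```

View pics/t4.png

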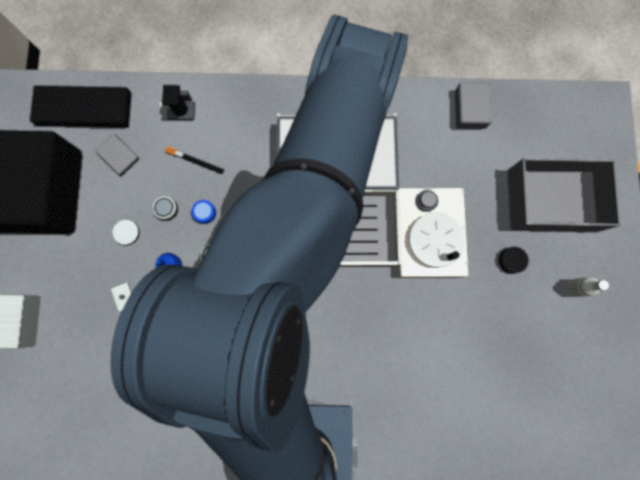

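```bash
python3 - <<'E'
from h import *
f=lambda x,y,z: print(back("side",((x+.5)/3-.5+150,(y+.5)/3-.5+170),z).round(4))
f(324,437,.045); f(133,450,.03)
E
python3 -m handwheel '[[[0.293,-0.168,0],0],[[0.293,-0.168,0],0],[[0.293,-0.168,0],0],[[0.293,-0.168,0],0],[[0.293,-0.168,0],0],[[0.293,-0.168,0],0],[[0.293,-0.168,0],0],[[0.293,-0.168,0],0],[[0.293,-0.168,0],0],[[0.293,-0.168,0],0]]'
python3 - <<'E'
from h import *
print(status.state()["joint_positions"].round(2))
snap('side','s5',(150,170,390,350),3)
snap('top','t5',(90,140,290,290),4)
to([0.4605,0.2175,0.1],0.02)
E
```

```text
[0.4599 0.2188 0.045 ]
[0.5781 0.3483 0.03  ]
t: 9.4
tool_pos: [0.461, 0.2156, 0.2287]
tcp_rot: [0.0, 0.7, 0.714, -0.001]
wrist_force: [0.4, 0.1, 0.1]
grip_width: 0.0857
[-0.84  0.36  0.44  1.88 -0.18  0.94 -0.3 ]
shift [[0.0023, -0.0008, 0.129], np.float64(-0.0016)] q7 -0.3
```

View pics/s5.png

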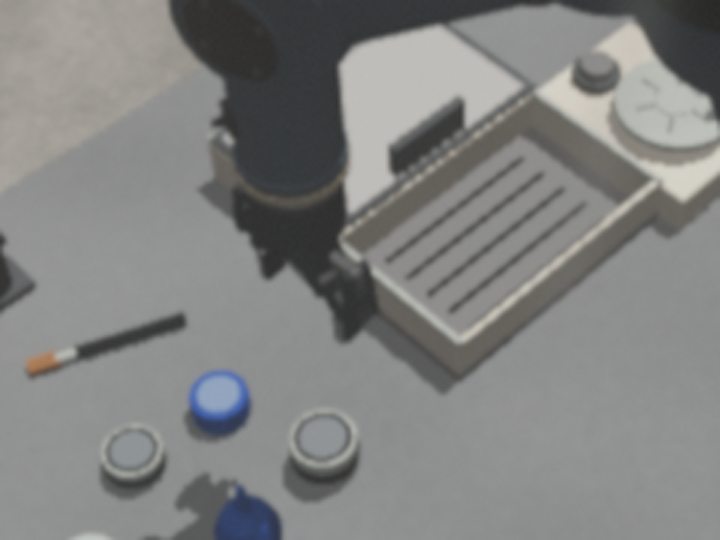

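View pics/t5.png

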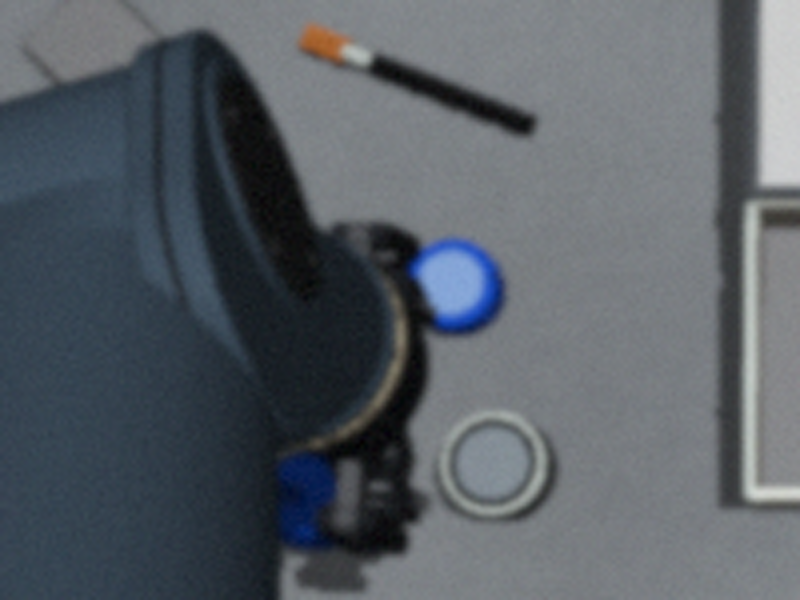

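```bash
python3 -m handwheel '[[[0.003,-0.001,0.04],0],[[0.003,-0.001,0.08],0],[[0.003,-0.001,0.12],0],[[0.003,-0.001,0.15],0],[[0.003,-0.001,0.15],0],[[0.003,-0.001,0.15],0]]'
python3 - <<'E'
from h import *
snap('side','s6',(190,240,350,360),5)
to([0.4598,0.2188,0.004],0.02)
E
```

```text
t: 10.1
tool_pos: [0.4602, 0.2188, 0.0796]
tcp_rot: [0.0, 0.7, 0.714, -0.0]
wrist_force: [-0.2, -0.3, 0.8]
grip_width: 0.0852
shift [[-0.0005, -0.001, 0.0764], np.float64(-0.0005)] q7 -0.19
```

View pics/s6.png

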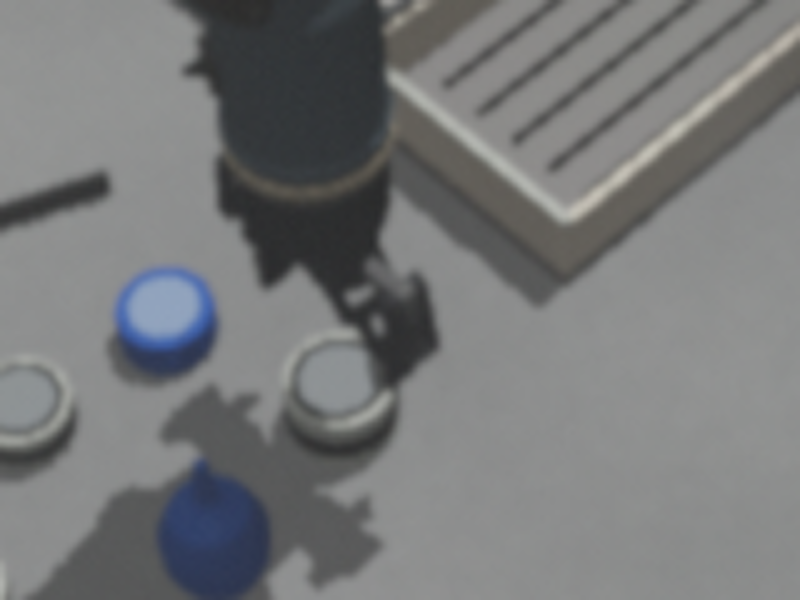

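Aligned over the tall lens. Lower and grip.

```bash
python3 -m handwheel '[[[0,-0.001,0.025],0],[[0,-0.001,0.05],0],[[0,-0.001,0.065],0],[[0,-0.001,0.076],0],[[0,-0.001,0.076],0],[[0,-0.001,0.076],0]]'
python3 -m handwheel '[[[0,0,0],0],[[0,0,0],0],[[0,0,0],0],[[0,0,0],0],[[0,0,0],0],[[0,0,0],0]]' 0.05
python3 - <<'E'
from h import *
snap('side','s7',(190,240,350,360),5)
E
```

```text
t: 10.75
tool_pos: [0.4594, 0.22, 0.0043]
tcp_rot: [0.0, 0.7, 0.714, 0.001]
wrist_force: [-0.7, -0.8, 0.4]
grip_width: 0.0855
t: 11.35
tool_pos: [0.4593, 0.2201, 0.0045]
tcp_rot: [0.0, 0.7, 0.714, 0.001]
wrist_force: [-1.9, 0.1, 10.8]
grip_width: 0.061
```

View pics/s7.png

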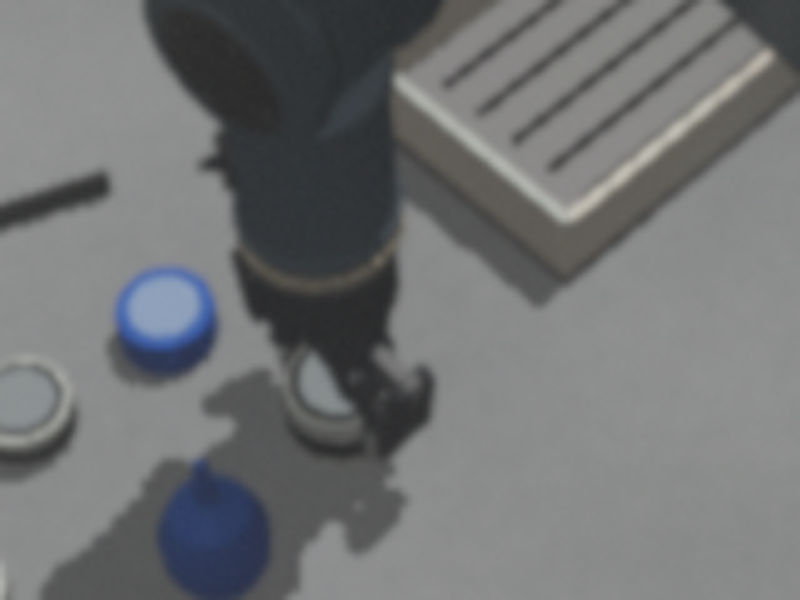

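```bash
python3 - <<'E'
from h import *
f=lambda x,y,z: print(back("side",((x+.5)/3-.5+150,(y+.5)/3-.5+170),z).round(4))
f(462,342,.062); f(660,184,.062); f(343,238,.062)
g=lambda x,y,z: print(back("top",((x+.5)/3-.5+260,(y+.5)/3-.5+80),z).round(4))
g(416,550,.062); g(412,335,.062)
to([0.528,-0.162,0.2],0.02)
E
python3 -m handwheel '[[[0,0,-0.04],0],[[0,0,-0.08],0],[[0,0,-0.12],0],[[0,0,-0.16],0],[[0,0,-0.196],0],[[0,0,-0.196],0]]'
python3 - <<'E'
from h import *
to([0.528,-0.162,0.2],0.02)
E
```

```text
[0.4407 0.0632 0.062 ]
[ 0.4437 -0.2178  0.062 ]
[0.613  0.0612 0.062 ]
[ 0.4472 -0.2179  0.062 ]
[ 0.6196 -0.2167  0.062 ]
shift [[-0.3832, 0.061, -0.1958], np.float64(0.0009)] q7 -0.13
t: 12.0
tool_pos: [0.4608, 0.2205, 0.204]
tcp_rot: [0.001, 0.7, 0.714, 0.004]
wrist_force: [1.5, -0.6, -2.5]
grip_width: 0.0609
shift [[-0.3838, 0.0592, 0.0027], np.float64(0.0008)] q7 -0.28
```

```bash
python3 -m handwheel '[[[-0.384,0.062,0],0],[[-0.384,0.062,0],0],[[-0.384,0.062,0],0],[[-0.384,0.062,0],0],[[-0.384,0.062,0],0],[[-0.384,0.062,0],0],[[-0.384,0.062,0],0],[[-0.384,0.062,0],0],[[-0.384,0.062,0],0],[[-0.384,0.062,0],0]]'
python3 - <<'E'
from h import *
to([0.531,-0.162,0.017],0.02)
snap('side','s8',(230,130,430,280),4)
E
```

```text
t: 13.0
tool_pos: [0.5279, -0.1636, 0.1984]
tcp_rot: [-0.001, 0.701, 0.714, -0.0]
wrist_force: [0.5, 0.9, -2.4]
grip_width: 0.0607
shift [[0.0015, 0.0034, 0.1814], np.float64(-0.0015)] q7 0.5
```

View pics/s8.png

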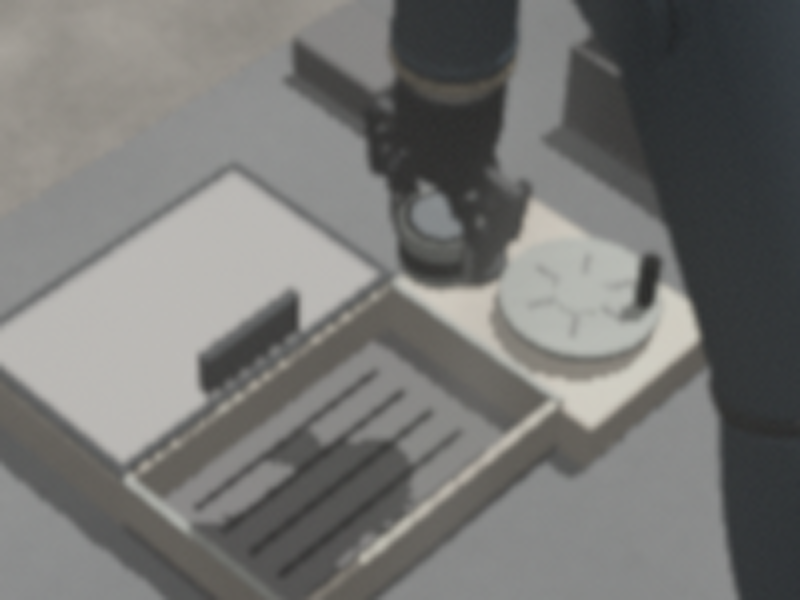

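```bash
python3 -m handwheel '[[[0.002,0.003,0.04],0],[[0.002,0.003,0.08],0],[[0.002,0.003,0.12],0],[[0.002,0.003,0.15],0],[[0.002,0.003,0.165],0],[[0.002,0.003,0.175],0],[[0.002,0.003,0.18],0],[[0.002,0.003,0.18],0],[[0.002,0.003,0.18],0]]'
python3 - <<'E'
from h import *
to([0.531,-0.162,0.017],0.02)
snap('side','s9',(230,130,430,280),4)
E
```

```text
t: 13.95
tool_pos: [0.5322, -0.1606, 0.0201]
tcp_rot: [0.0, 0.699, 0.715, 0.0]
wrist_force: [-0.1, -0.1, -1.5]
grip_width: 0.0608
shift [[-0.0014, -0.0012, 0.0031], np.float64(0.0014)] q7 0.63
```

View pics/s9.png

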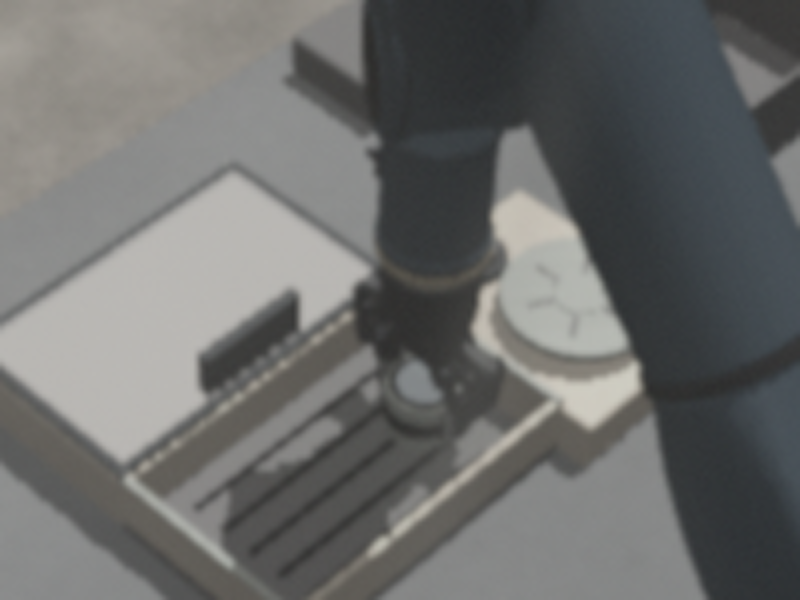

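```bash
python3 -m handwheel '[[[0,0,0.002],0],[[0,0,0.003],0],[[0,0,0.003],0]]'
python3 -m handwheel '[[[0,0,0],0],[[0,0,0],0],[[0,0,0],0],[[0,0,0],0]]' 0.08
python3 -m handwheel '[[[0,0,-0.03],0],[[0,0,-0.07],0],[[0,0,-0.12],0],[[0,0,-0.16],0],[[0,0,-0.19],0],[[0,0,-0.19],0]]' 0.0854
python3 - <<'E'
from h import *
snap('side','s10',(230,130,430,280),4)
snap('top','t10')
for k,z in dict(tall_lens_mid=.0225,flat_lens_mid=.015,filter_mid=.008).items():
    for d in finder.landmark_of("top",k)[:4]:
        print(k,round(d["p"],2),np.round(d["pixel"],1),back("top",d["pixel"],z).round(4))
E
```

```text
t: 14.3
tool_pos: [0.5319, -0.1608, 0.0166]
tcp_rot: [0.0, 0.7, 0.714, 0.0]
wrist_force: [-0.5, -0.7, 1.2]
grip_width: 0.0606
t: 14.7
tool_pos: [0.5317, -0.1608, 0.0163]
tcp_rot: [0.0, 0.7, 0.714, -0.0]
wrist_force: [0.5, -0.2, -0.2]
grip_width: 0.0799
t: 15.3
tool_pos: [0.5336, -0.1617, 0.2105]
tcp_rot: [0.003, 0.7, 0.714, 0.002]
wrist_force: [-0.4, 0.0, -1.4]
grip_width: 0.0854
flat_lens_mid 0.84 [172.4 311.9] [0.3261 0.3158 0.015 ]
flat_lens_mid 0.78 [201.7 209.6] [0.5772 0.2594 0.015 ]
filter_mid 0.85 [127.2 233.3] [0.5158 0.4412 0.008 ]
```

View pics/s10.png

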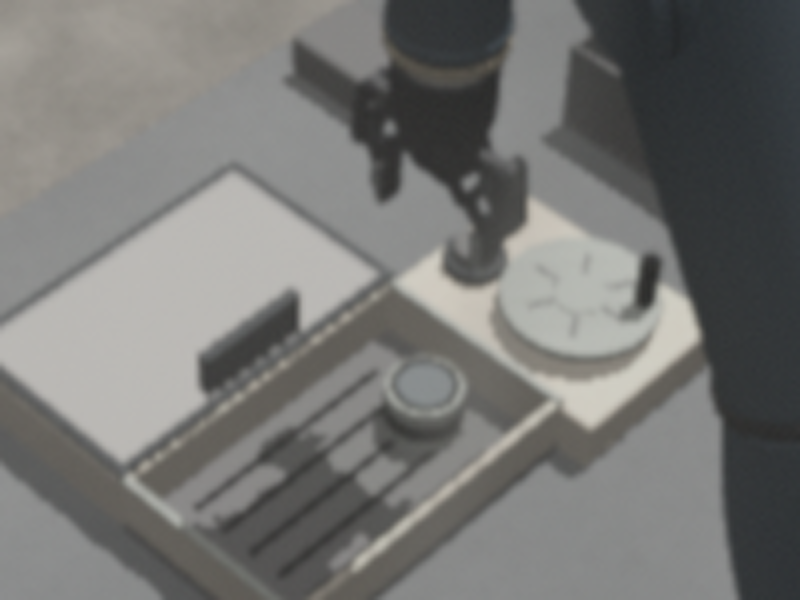

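View pics/t10.png

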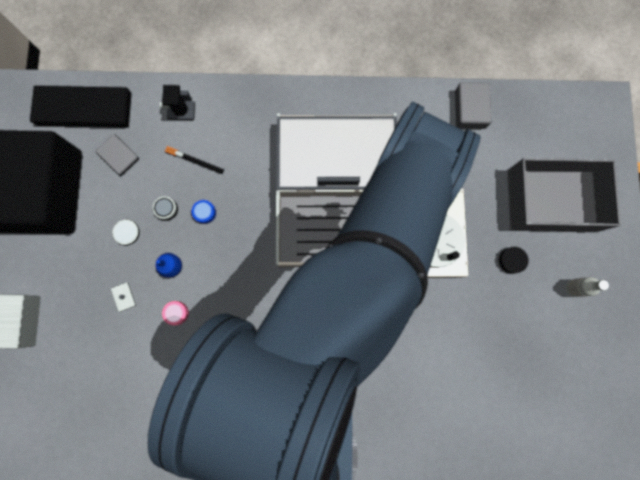

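```bash
python3 - <<'E'
from h import *
to([0.578,0.348,0.2],0.02)
E
python3 -m handwheel '[[[0.25,0.02,-0.02],0],[[0.25,0.02,-0.02],0],[[0.25,0.02,-0.02],0],[[0.25,0.02,-0.02],0],[[0.25,0.02,-0.02],0],[[0.25,0.02,-0.02],0],[[0.25,0.02,-0.02],0],[[0.25,0.02,-0.02],0]]' 0.0854
python3 - <<'E'
from h import *
to([0.578,0.348,0.1],0.02)
E
```

```text
shift [[0.5073, 0.0577, 0.0052], np.float64(0.0011)] q7 0.5
t: 16.35
tool_pos: [0.546, 0.0882, 0.2256]
tcp_rot: [-0.0, 0.7, 0.714, -0.001]
wrist_force: [0.4, -0.9, 0.3]
grip_width: 0.0854
shift [[0.2593, 0.0372, 0.1252], np.float64(-0.0004)] q7 0.02
```

```bash
python3 -m handwheel '[[[0.259,0.037,0],0],[[0.259,0.037,0],0],[[0.259,0.037,0],0],[[0.259,0.037,0],0],[[0.259,0.037,0],0],[[0.259,0.037,0],0],[[0.259,0.037,0],0],[[0.259,0.037,0.04],0],[[0.259,0.037,0.08],0],[[0.259,0.037,0.125],0]]'
python3 - <<'E'
from h import *
print(status.state()["joint_positions"].round(2))
snap('side','s11',(150,200,310,320),5)
snap('top','t11',(90,140,290,290),4)
to([0.578,0.348,0.0],0.02)
E
```

```text
t: 17.35
tool_pos: [0.5796, 0.3455, 0.1012]
tcp_rot: [0.001, 0.701, 0.713, 0.001]
wrist_force: [0.4, -0.2, 0.0]
grip_width: 0.0852
[-0.83  0.73  0.39  1.6  -0.34  0.88 -0.29]
shift [[0.0043, 0.0035, 0.0959], np.float64(-0.0028)] q7 -0.3
```

View pics/s11.png

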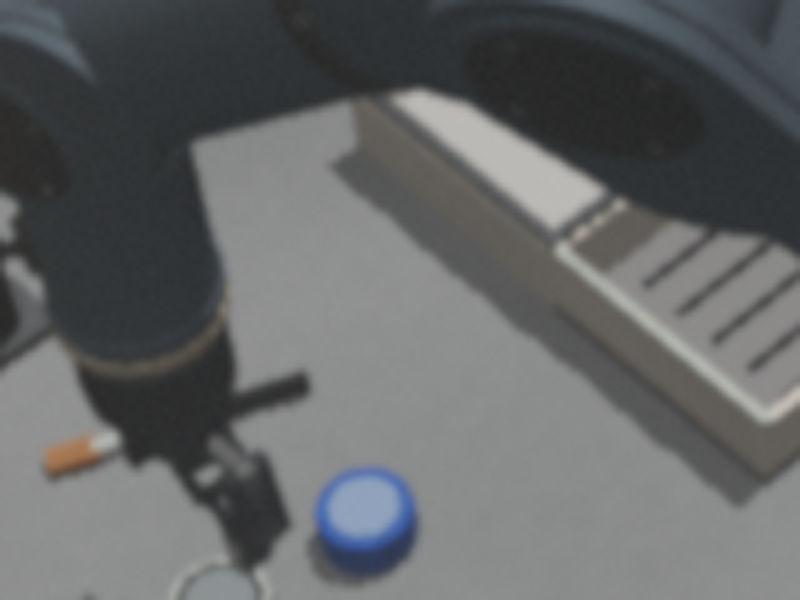

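View pics/t11.png

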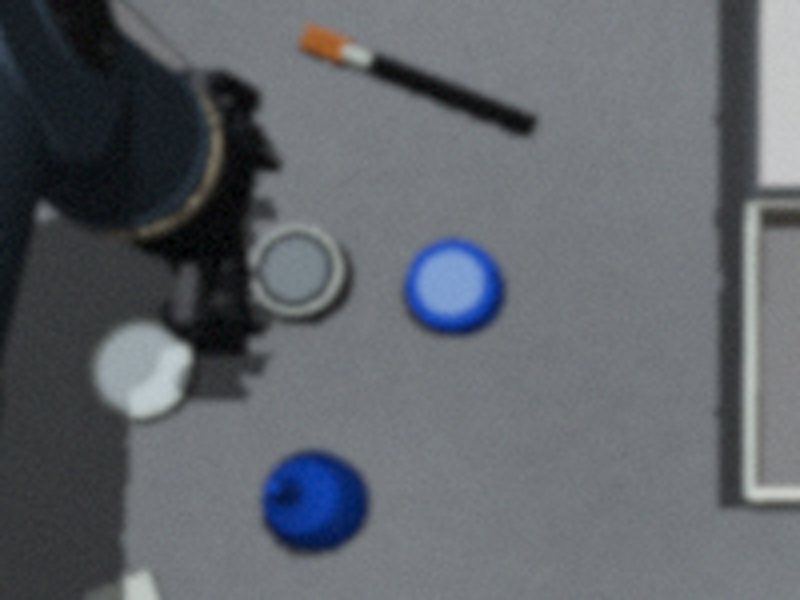

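```bash
python3 -m handwheel '[[[0.003,0.002,0.03],0],[[0.003,0.002,0.05],0],[[0.003,0.002,0.05],0],[[0.003,0.002,0.05],0]]'
python3 - <<'E'
from h import *
to([0.578,0.348,0.0],0.02)
snap('side','s12',(150,240,310,360),5)
to([0.578,0.348,0.0],0.02)
E
```

```text
t: 17.85
tool_pos: [0.5813, 0.351, 0.0534]
tcp_rot: [0.001, 0.7, 0.714, 0.001]
wrist_force: [-0.0, 0.1, 1.0]
grip_width: 0.086
shift [[-0.003, -0.0035, 0.0534], np.float64(-0.0009)] q7 -0.28
shift [[-0.0035, -0.0037, 0.0538], np.float64(-0.0005)] q7 -0.28
```

View pics/s12.png

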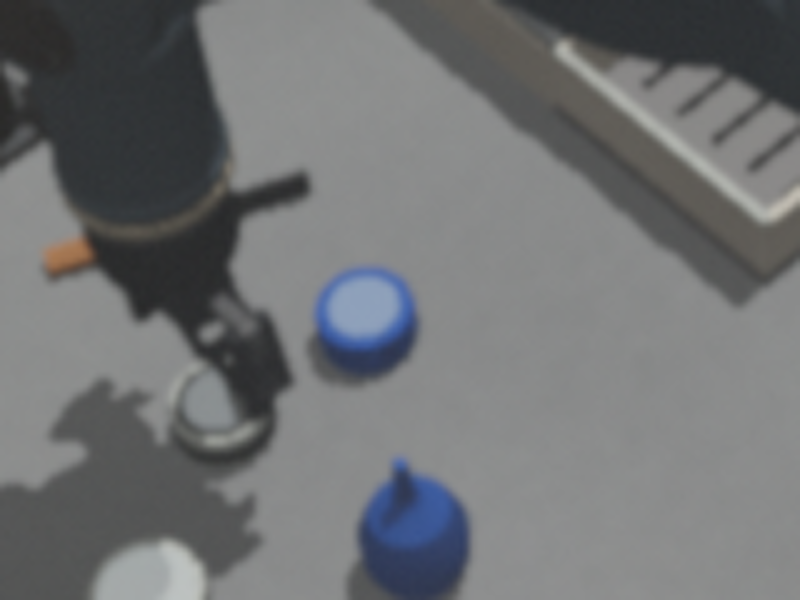

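```bash
python3 -m handwheel '[[[-0.003,-0.004,0],0],[[-0.003,-0.004,0.02],0],[[-0.003,-0.004,0.04],0],[[-0.003,-0.004,0.053],0],[[-0.003,-0.004,0.053],0],[[-0.003,-0.004,0.053],0]]'
python3 -m handwheel '[[[0,0,0],0],[[0,0,0],0],[[0,0,0],0],[[0,0,0],0],[[0,0,0],0],[[0,0,0],0]]' 0.045
python3 -m handwheel '[[[0,0,-0.02],0],[[0,0,-0.04],0],[[0,0,-0.08],0],[[0,0,-0.12],0],[[0,0,-0.16],0],[[0,0,-0.2],0],[[0,0,-0.2],0]]'
python3 - <<'E'
from h import *
to([0.531,0.02,0.2],0.02)
snap('side','s13',(150,200,310,320),5)
E
```

```text
t: 18.5
tool_pos: [0.5763, 0.3493, -0.001]
tcp_rot: [0.0, 0.7, 0.714, 0.0]
wrist_force: [0.3, -0.4, 1.0]
grip_width: 0.0854
t: 19.1
tool_pos: [0.5767, 0.3496, -0.0003]
tcp_rot: [0.0, 0.7, 0.714, 0.001]
wrist_force: [-2.0, -0.1, 7.0]
grip_width: 0.0545
t: 19.8
tool_pos: [0.5788, 0.3501, 0.2049]
tcp_rot: [0.001, 0.7, 0.714, 0.005]
wrist_force: [0.6, -0.4, -1.5]
grip_width: 0.0545
shift [[-0.329, -0.0546, 0.0028], np.float64(0.0007)] q7 -0.34
```

View pics/s13.png

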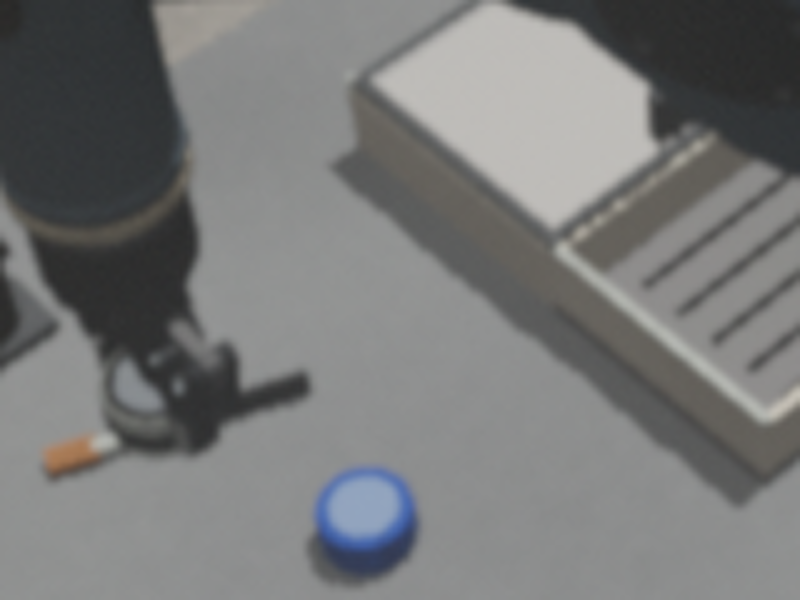

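```bash
python3 -m handwheel '[[[-0.419,-0.055,0],0],[[-0.419,-0.055,0],0],[[-0.419,-0.055,0],0],[[-0.419,-0.055,0],0],[[-0.419,-0.055,0],0],[[-0.419,-0.055,0],0],[[-0.419,-0.055,0],0],[[-0.419,-0.055,0],0],[[-0.419,-0.055,0],0],[[-0.419,-0.055,0],0]]'
python3 -m handwheel '[[[0,0,0],0],[[0,0,0],0]]'
python3 - <<'E'
from h import *
to([0.531,-0.07,0.013],0.02)
E
```

```text
t: 20.85
tool_pos: [0.5282, -0.0753, 0.1977]
tcp_rot: [0.0, 0.702, 0.712, -0.001]
wrist_force: [-0.5, 0.6, -0.6]
grip_width: 0.0541
t: 21.05
tool_pos: [0.5297, -0.0693, 0.1977]
tcp_rot: [-0.001, 0.699, 0.715, -0.0]
wrist_force: [0.2, 0.8, -2.5]
grip_width: 0.0547
shift [[-0.0009, 0.0015, 0.1847], np.float64(0.0028)] q7 0.33
```

```bash
python3 -m handwheel '[[[-0.001,0.002,0.04],0],[[-0.001,0.002,0.08],0],[[-0.001,0.002,0.12],0],[[-0.001,0.002,0.15],0],[[-0.001,0.002,0.17],0],[[-0.001,0.002,0.18],0],[[-0.001,0.002,0.182],0],[[-0.001,0.002,0.182],0],[[-0.001,0.002,0.182],0]]'
python3 - <<'E'
from h import *
to([0.531,-0.07,0.0117],0.02)
snap('side','s14',(230,130,430,280),4)
E
```

```text
t: 21.95
tool_pos: [0.5326, -0.0716, 0.0173]
tcp_rot: [0.001, 0.7, 0.715, 0.001]
wrist_force: [-0.6, -0.4, -1.8]
grip_width: 0.0545
shift [[0.0016, -0.0015, 0.0056], np.float64(0.0014)] q7 0.48
```

View pics/s14.png

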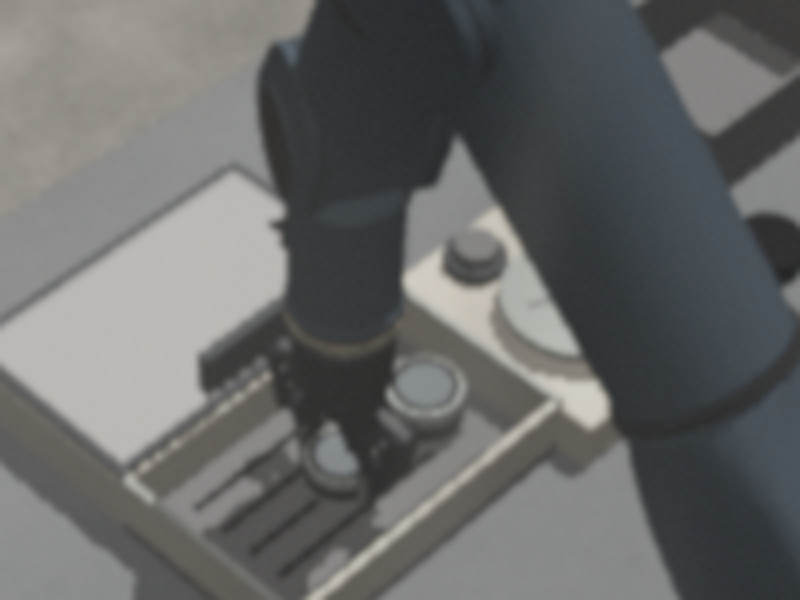

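```bash
python3 -m handwheel '[[[0,0,0.003],0],[[0,0,0.005],0],[[0,0,0.005],0],[[0,0,0.005],0]]'
python3 -m handwheel '[[[0,0,0],0],[[0,0,0],0],[[0,0,0],0],[[0,0,0],0]]' 0.08
python3 -m handwheel '[[[0,0,-0.03],0],[[0,0,-0.07],0],[[0,0,-0.12],0],[[0,0,-0.16],0],[[0,0,-0.19],0],[[0,0,-0.19],0]]' 0.0854
python3 - <<'E'
from h import *
snap('side','s15',(150,130,430,390),3)
snap('top','t15',(90,140,290,290),4)
for c in("side","top"):
  for k,z in dict(filter_mid=.008).items():
    for d in finder.landmark_of(c,k)[:4]:
        print(k,round(d["p"],2),np.round(d["pixel"],1),back(c,d["pixel"],z).round(4))
to([0.518,0.4435,0.2],0.02)
E
```

```text
t: 22.4
tool_pos: [0.5321, -0.0717, 0.0116]
tcp_rot: [0.0, 0.7, 0.715, 0.0]
wrist_force: [0.1, -0.0, 4.4]
grip_width: 0.0544
t: 22.8
tool_pos: [0.5317, -0.0718, 0.0112]
tcp_rot: [-0.0, 0.7, 0.714, -0.0]
wrist_force: [-0.8, 0.2, 0.2]
grip_width: 0.0804
t: 23.4
tool_pos: [0.5338, -0.0724, 0.2053]
tcp_rot: [0.003, 0.7, 0.714, 0.002]
wrist_force: [0.1, -0.5, -0.2]
grip_width: 0.0851
filter_mid 0.7 [179.7 359.8] [0.5173 0.4443 0.008 ]
shift [[0.5151, -0.0022, 0.0004], np.float64(0.0012)] q7 0.34
```

View pics/s15.png

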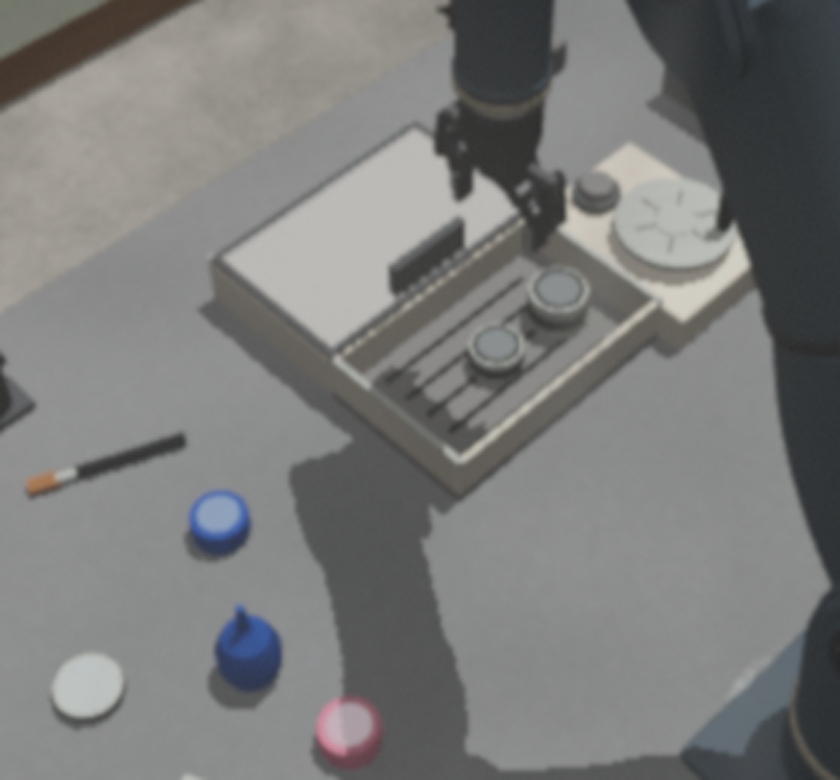

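View pics/t15.png

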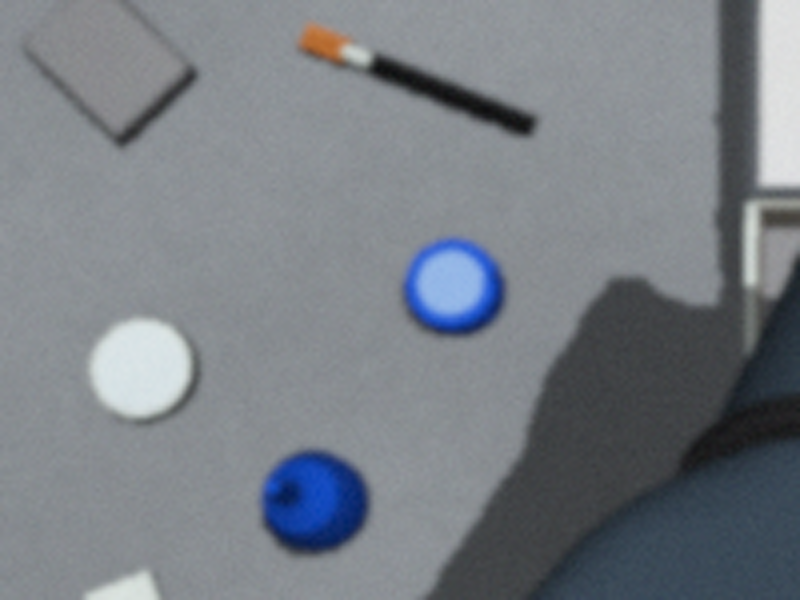

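```bash
python3 -m handwheel '[[[0.26,0,-0.02],0],[[0.26,0,-0.02],0],[[0.26,0,-0.02],0],[[0.26,0,-0.02],0],[[0.26,0,-0.02],0],[[0.26,0,-0.02],0],[[0.26,0,-0.02],0],[[0.26,0,-0.02],0]]' 0.0854
python3 - <<'E'
from h import *
to([0.518,0.4435,0.1],0.02)
E
```

```text
t: 24.4
tool_pos: [0.5261, 0.1865, 0.2203]
tcp_rot: [0.0, 0.7, 0.714, -0.001]
wrist_force: [-0.1, -0.7, -0.2]
grip_width: 0.0854
shift [[0.2573, -0.0028, 0.1199], np.float64(-0.0002)] q7 -0.15
```

```bash
python3 -m handwheel '[[[0.257,-0.003,0],0],[[0.257,-0.003,0],0],[[0.257,-0.003,0],0],[[0.257,-0.003,0],0],[[0.257,-0.003,0],0],[[0.257,-0.003,0],0],[[0.257,-0.003,0.04],0],[[0.257,-0.003,0.08],0],[[0.257,-0.003,0.12],0],[[0.257,-0.003,0.12],0]]'
python3 -m handwheel '[[[0,0,0.05],0],[[0,0,0.05],0],[[0,0,0.05],0]]'
python3 - <<'E'
from h import *
snap('side','s16',(110,260,270,380),5)
to([0.518,0.4438,-0.004],0.02)
E
```

```text
t: 25.4
tool_pos: [0.5163, 0.4405, 0.0958]
tcp_rot: [0.0, 0.701, 0.713, -0.005]
wrist_force: [-0.3, -0.6, 0.7]
grip_width: 0.0853
t: 25.7
tool_pos: [0.5189, 0.444, 0.0528]
tcp_rot: [0.0, 0.7, 0.714, -0.0]
wrist_force: [0.6, -0.0, 0.8]
grip_width: 0.0859
shift [[-0.001, -0.0017, 0.0579], np.float64(-0.0002)] q7 -0.44
```

View pics/s16.png

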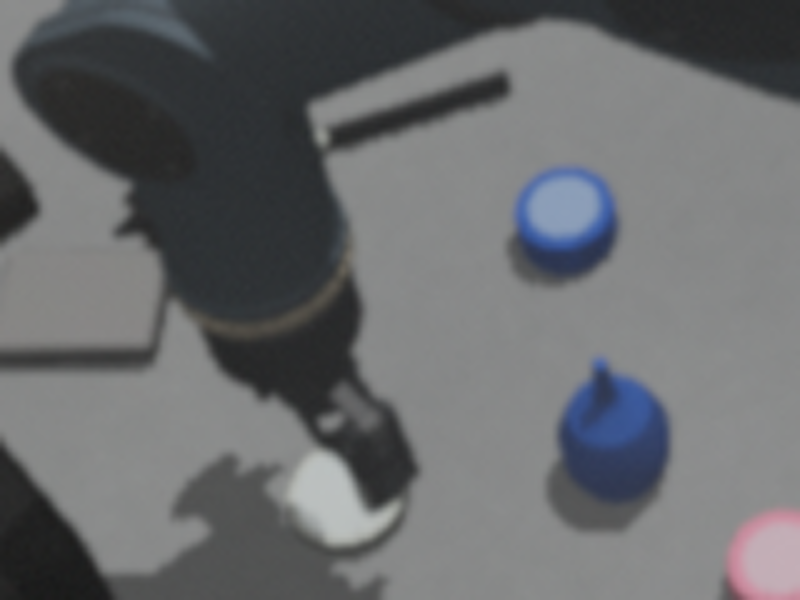

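```bash
python3 -m handwheel '[[[-0.001,-0.002,0.02],0],[[-0.001,-0.002,0.04],0],[[-0.001,-0.002,0.053],0],[[-0.001,-0.002,0.055],0],[[-0.001,-0.002,0.055],0],[[-0.001,-0.002,0.055],0]]'
python3 -m handwheel '[[[0,0,0],0],[[0,0,0],0],[[0,0,0],0],[[0,0,0],0],[[0,0,0],0],[[0,0,0],0]]' 0.05
python3 -m handwheel '[[[0,0,-0.02],0],[[0,0,-0.04],0],[[0,0,-0.08],0],[[0,0,-0.12],0],[[0,0,-0.16],0],[[0,0,-0.2],0],[[0,0,-0.2],0]]'
python3 - <<'E'
from h import *
to([0.530,0.02,0.2],0.02)
snap('side','s17',(110,220,270,340),5)
E
```

```text
t: 26.35
tool_pos: [0.5168, 0.4445, -0.0023]
tcp_rot: [0.0, 0.7, 0.714, 0.001]
wrist_force: [-0.9, 0.5, 0.7]
grip_width: 0.0856
t: 26.95
tool_pos: [0.5165, 0.4444, -0.0025]
tcp_rot: [0.0, 0.7, 0.714, 0.001]
wrist_force: [-1.8, -2.0, 7.5]
grip_width: 0.0595
t: 27.65
tool_pos: [0.5186, 0.4452, 0.2028]
tcp_rot: [0.0, 0.7, 0.714, 0.005]
wrist_force: [0.4, 0.7, -0.7]
grip_width: 0.0596
shift [[-0.4254, 0.0026, 0.0002], np.float64(0.0006)] q7 -0.5
```

View pics/s17.png

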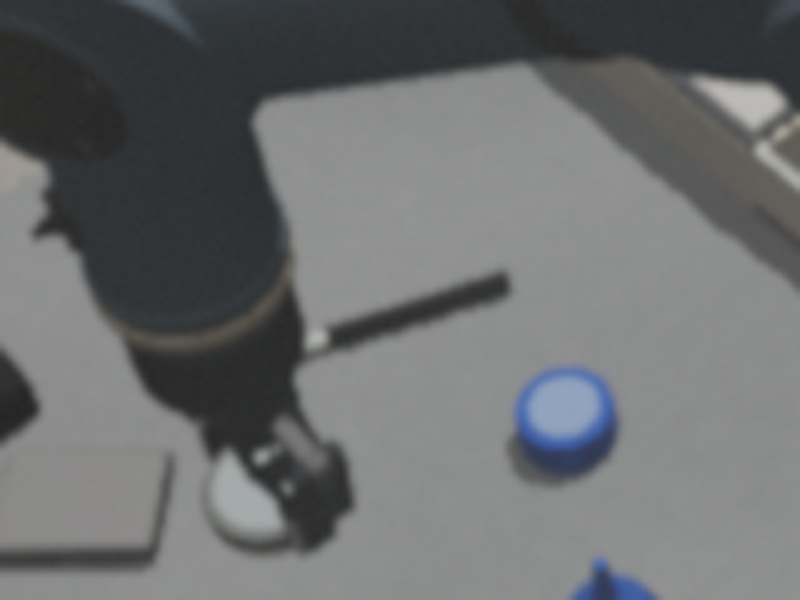

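```bash
python3 -m handwheel '[[[-0.427,0.003,0],0],[[-0.427,0.003,0],0],[[-0.427,0.003,0],0],[[-0.427,0.003,0],0],[[-0.427,0.003,0],0],[[-0.427,0.003,0],0],[[-0.427,0.003,0],0],[[-0.427,0.003,0],0],[[-0.427,0.003,0],0],[[-0.427,0.003,0],0]]'
python3 -m handwheel '[[[0,0,0],0],[[0,0,0],0],[[0,0,0],0]]'
python3 - <<'E'
from h import *
to([0.530,0.018,0.0095],0.02)
E
```

```text
t: 28.7
tool_pos: [0.527, 0.012, 0.1958]
tcp_rot: [0.0, 0.702, 0.712, -0.001]
wrist_force: [0.2, -0.3, -0.9]
grip_width: 0.0597
t: 29.0
tool_pos: [0.5277, 0.0188, 0.1958]
tcp_rot: [-0.0, 0.699, 0.715, -0.0]
wrist_force: [-0.5, 0.3, -0.1]
grip_width: 0.0597
shift [[-0.0009, 0.0024, 0.1863], np.float64(0.0034)] q7 0.16
```

```bash
python3 -m handwheel '[[[-0.001,0.003,0.04],0],[[-0.001,0.003,0.08],0],[[-0.001,0.003,0.12],0],[[-0.001,0.003,0.15],0],[[-0.001,0.003,0.17],0],[[-0.001,0.003,0.18],0],[[-0.001,0.003,0.183],0],[[-0.001,0.003,0.183],0],[[-0.001,0.003,0.183],0]]'
python3 - <<'E'
from h import *
to([0.530,0.018,0.0095],0.02)
snap('side','s18',(230,130,430,280),4)
E
```

```text
t: 29.9
tool_pos: [0.5317, 0.0165, 0.0143]
tcp_rot: [0.001, 0.7, 0.715, 0.001]
wrist_force: [0.7, 0.5, -0.9]
grip_width: 0.06
shift [[0.0016, -0.0016, 0.0048], np.float64(0.0013)] q7 0.32
```

View pics/s18.png

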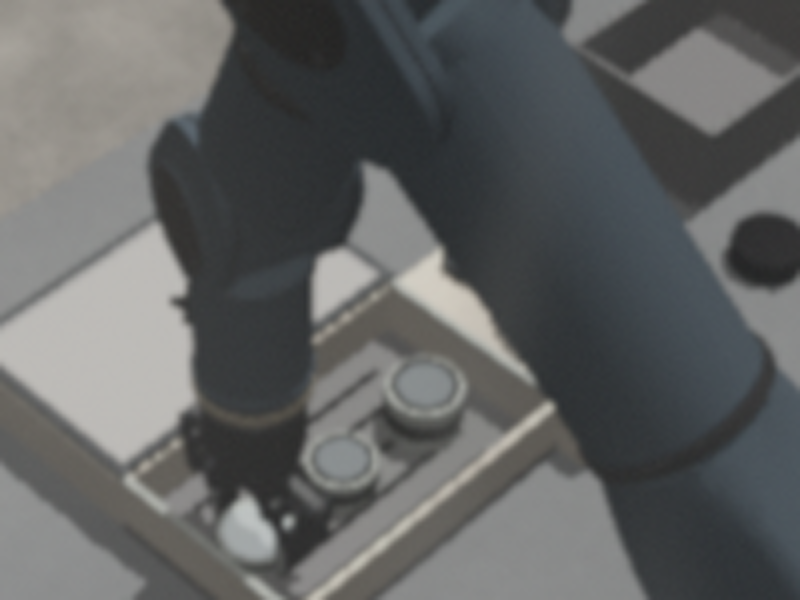

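```bash
python3 -m handwheel '[[[0,0,0.003],0],[[0,0,0.0045],0],[[0,0,0.0045],0],[[0,0,0.0045],0]]'
python3 -m handwheel '[[[0,0,0],0],[[0,0,0],0],[[0,0,0],0],[[0,0,0],0]]' 0.08
python3 -m handwheel '[[[0,0,-0.03],0],[[0,0,-0.07],0],[[0,0,-0.12],0],[[0,0,-0.16],0],[[0,0,-0.19],0],[[0,0,-0.19],0]]' 0.06
python3 - <<'E'
from h import *
to([0.635,-0.073,0.2],0.02)
snap('side','s19',(150,130,430,390),3)
E
```

```text
t: 30.35
tool_pos: [0.5313, 0.0164, 0.0095]
tcp_rot: [0.0, 0.7, 0.715, 0.001]
wrist_force: [-2.1, 0.6, 7.8]
grip_width: 0.0599
t: 30.75
tool_pos: [0.5309, 0.0163, 0.0087]
tcp_rot: [-0.0, 0.7, 0.714, -0.0]
wrist_force: [0.1, -0.4, -0.2]
grip_width: 0.08
t: 31.35
tool_pos: [0.533, 0.016, 0.2027]
tcp_rot: [0.002, 0.7, 0.714, 0.003]
wrist_force: [0.4, 0.3, -0.0]
grip_width: 0.0599
shift [[-0.0912, 0.1001, 0.0033], np.float64(0.0008)] q7 0.17
```

View pics/s19.png

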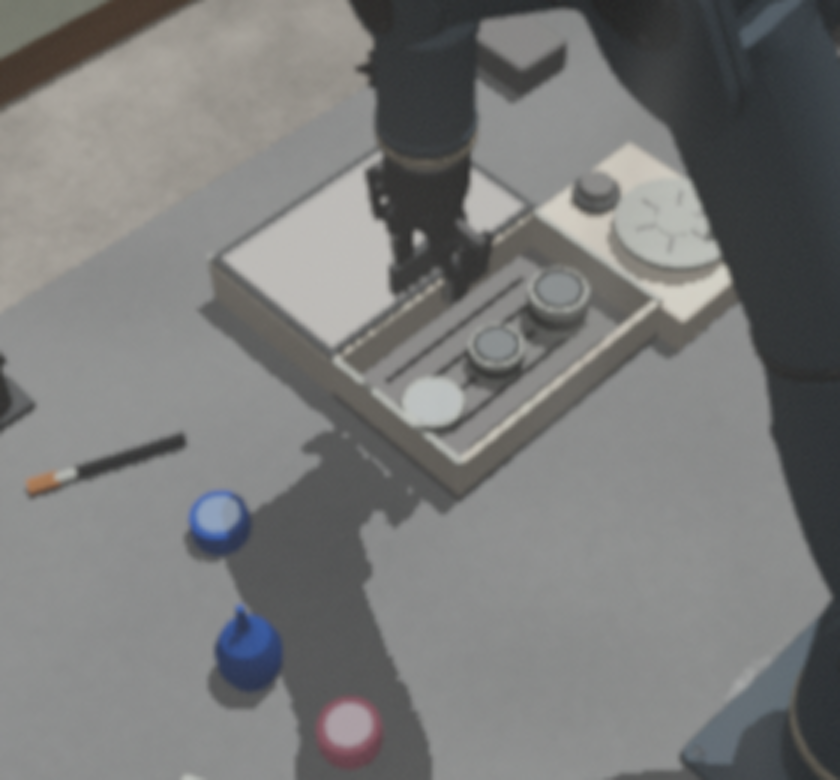

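```bash
python3 -m handwheel '[[[-0.09,0.1,0],0],[[-0.09,0.1,0],0],[[-0.09,0.1,0],0],[[-0.09,0.1,0],0],[[-0.09,0.1,0.03],0],[[-0.09,0.1,0.06],0],[[-0.09,0.1,0.06],0],[[-0.09,0.1,0.06],0]]' 0.06
python3 - <<'E'
from h import *
to([0.635,-0.073,0.080],0.02)
E
```

```text
t: 32.2
tool_pos: [0.6321, -0.0713, 0.1382]
tcp_rot: [-0.001, 0.7, 0.715, -0.001]
wrist_force: [0.4, -0.2, 0.4]
grip_width: 0.06
shift [[-0.0018, 0.003, 0.0582], np.float64(0.0011)] q7 0.36
```

```bash
python3 -m handwheel '[[[-0.001,0.003,0.02],0],[[-0.001,0.003,0.04],0],[[-0.001,0.003,0.058],0],[[-0.001,0.003,0.058],0],[[-0.001,0.003,0.058],0]]' 0.06
python3 -m handwheel '[[[0,0,0],0],[[0,0,0],0],[[0,0,0],0],[[0,0,0],0],[[0,0,0],0],[[0,0,0],0]]' 0
python3 -m handwheel '[[[0,-0.01,0],0],[[0,-0.03,0],0],[[0,-0.05,0],0],[[0,-0.07,0],0],[[0,-0.09,0],0],[[0,-0.11,0],0],[[0,-0.13,0],0],[[0,-0.15,0],0],[[0,-0.165,0],0],[[0,-0.165,0],0]]'
python3 -m handwheel '[[[0,-0.004,0],0],[[0,-0.008,0],0],[[0,-0.008,0],0]]'
```

```text
t: 32.7
tool_pos: [0.6365, -0.0727, 0.0822]
tcp_rot: [0.001, 0.7, 0.715, 0.0]
wrist_force: [-0.6, -0.4, 0.4]
grip_width: 0.06
t: 33.3
tool_pos: [0.6351, -0.0726, 0.0816]
tcp_rot: [-0.001, 0.7, 0.714, -0.0]
wrist_force: [-5.3, 0.6, 8.8]
grip_width: 0.011
t: 34.3
tool_pos: [0.469, -0.0764, 0.0816]
tcp_rot: [-0.0, 0.7, 0.714, 0.0]
wrist_force: [-1.5, -1.8, 6.5]
grip_width: 0.0114
t: 34.6
tool_pos: [0.4631, -0.0765, 0.0815]
tcp_rot: [0.001, 0.7, 0.714, 0.0]
wrist_force: [-1.3, -1.2, 11.6]
grip_width: 0.0113
```

```bash
python3 -m handwheel '[[[0,-0.004,0],0],[[0,-0.006,0],0],[[0,-0.006,0],0]]'
python3 -m handwheel '[[[0,-0.003,0],0],[[0,-0.006,0],0],[[0,-0.006,0],0]]'
python3 -m handwheel '[[[0,-0.003,0],0],[[0,-0.005,0],0],[[0,-0.005,0],0]]'
python3 - <<'E'
from h import *
snap('side','s20',(230,130,430,280),4)
E
```

```text
t: 34.9
tool_pos: [0.4574, -0.0766, 0.0815]
tcp_rot: [0.001, 0.7, 0.714, 0.001]
wrist_force: [0.9, -0.9, 10.4]
grip_width: 0.0113
t: 35.2
tool_pos: [0.4551, -0.0767, 0.0816]
tcp_rot: [0.003, 0.699, 0.715, 0.002]
wrist_force: [12.9, 0.5, -4.5]
grip_width: 0.0107
t: 35.5
tool_pos: [0.4552, -0.0768, 0.0817]
tcp_rot: [0.007, 0.699, 0.715, 0.004]
wrist_force: [29.9, 1.4, -23.8]
grip_width: 0.011
```

View pics/s20.png

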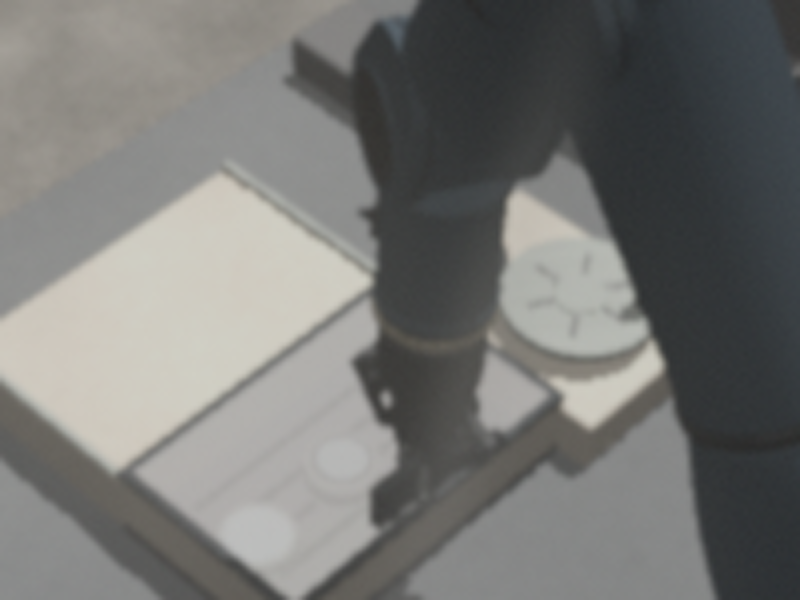

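```bash
python3 -m handwheel '[[[0,0.004,0],0],[[0,0.008,0],0],[[0,0.008,0],0]]'
python3 -m handwheel '[[[0,0,0],0],[[0,0,0],0],[[0,0,0],0],[[0,0,0],0]]' 0.05
python3 -m handwheel '[[[0,0,-0.04],0],[[0,0,-0.08],0],[[0,0,-0.12],0],[[0,0,-0.15],0],[[0.05,0,-0.15],0],[[0.1,0,-0.15],0],[[0.15,0,-0.15],0],[[0.15,0,-0.15],0]]' 0.06
python3 - <<'E'
from h import *
snap('side','s21',(230,130,430,280),4)
snap('top','t21',(260,100,480,290),3)
hs=dict(wheel_knob=.1,wheel_axis=.1,key_top=.055,cover_handle=.094)
for c in ["top","side"]:
  for k,z in hs.items():
    for d in finder.landmark_of(c,k)[:2]:
        print(c,k,round(d["p"],2),np.round(d["pixel"],1),back(c,d["pixel"],z).round(4))
E
```

```text
t: 35.85
tool_pos: [0.4555, -0.0767, 0.0815]
tcp_rot: [0.001, 0.7, 0.715, 0.001]
wrist_force: [1.3, -0.4, 10.7]
grip_width: 0.011
t: 36.25
tool_pos: [0.4536, -0.0763, 0.0807]
tcp_rot: [-0.0, 0.7, 0.714, -0.0]
wrist_force: [-0.2, -0.1, -0.6]
grip_width: 0.0497
t: 37.05
tool_pos: [0.4501, 0.0808, 0.2304]
tcp_rot: [-0.001, 0.696, 0.718, 0.001]
wrist_force: [-0.6, -0.9, -0.2]
grip_width: 0.0601
top wheel_knob 0.81 [454.1 255.6] [ 0.462  -0.3375  0.1   ]
top key_top 0.59 [430.  197.6] [ 0.6074 -0.2974  0.055 ]
top cover_handle 0.9 [340.  255.8] [ 0.458  -0.0796  0.094 ]
side wheel_knob 0.64 [388.3 198.7] [ 0.4731 -0.3318  0.1   ]
side wheel_axis 0.63 [372.3 196.1] [ 0.5151 -0.304   0.1   ]
side key_top 0.52 [349.9 187.6] [ 0.6185 -0.3155  0.055 ]
side cover_handle 0.66 [333.5 248.2] [ 0.4555 -0.0704  0.094 ]
```

View pics/s21.png

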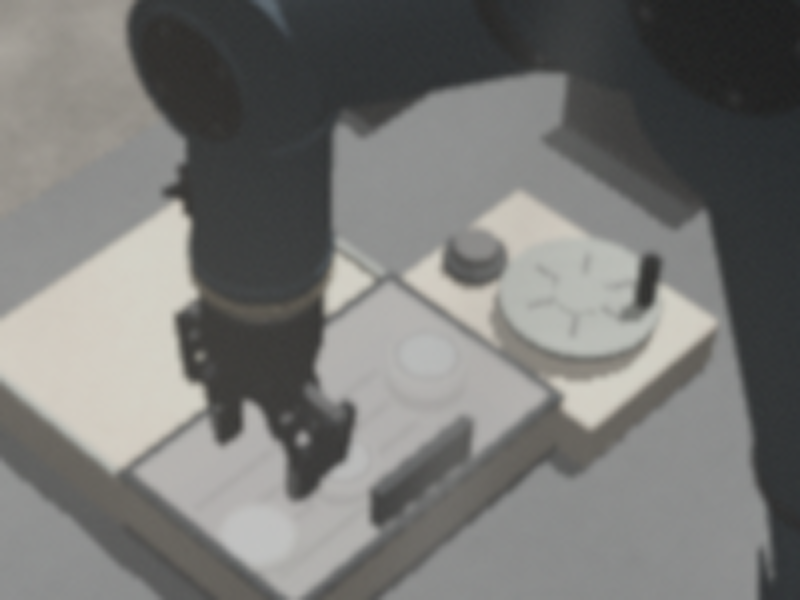

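View pics/t21.png

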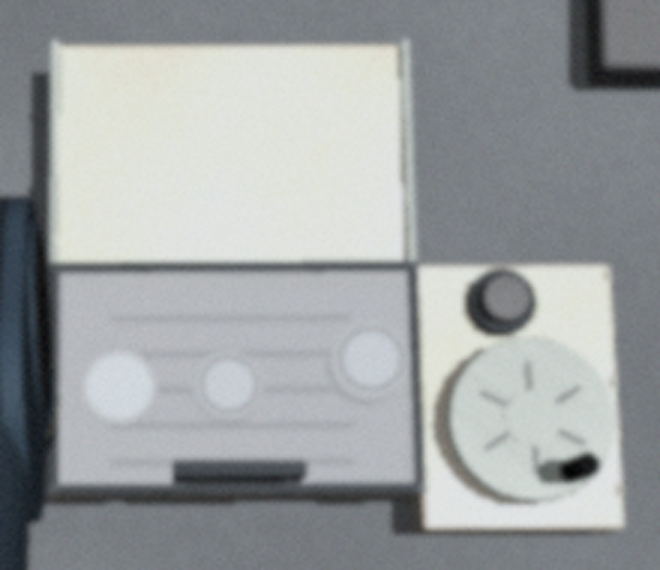

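Run:
```python
from h import *
from scipy.optimize import least_squares
t=lambda x,y:((x+.5)/3-.5+260,(y+.5)/3-.5+100)
s=lambda x,y:((x+.5)/4-.5+230,(y+.5)/4-.5+130)
print("knob",back("top",t(583,464),.125),back("side",s(651,258),.125),back("side",s(645,300),.075))
print("axis",back("top",t(530,416),.075),back("side",s(578,299),.075))
print("key",back("top",t(507,297),.058),back("side",s(476,243),.058))
# knob silhouettes: project candidate points
for k in ([.465,-.331],[.460,-.332],[.466,-.336]):
  for z in(.075,.125):
    a=proj("top",[*k,z]);b=proj("side",[*k,z]); print(k,z,((a-[260,100])*3).round(1),((b-[230,130])*4).round(1))
```

```text
knob [ 0.46160906 -0.3297302   0.125     ] [ 0.46337577 -0.33526136  0.125     ] [ 0.46446074 -0.33848595  0.075     ]
axis [ 0.50499756 -0.30492364  0.075     ] [ 0.501628   -0.30104699  0.075     ]
key [ 0.60395823 -0.29339145  0.058     ] [ 0.61060775 -0.30085559  0.058     ]
[0.465, -0.331] 0.075 [563.9 466.7] [636.7 302.9]
[0.465, -0.331] 0.125 [583.6 458.5] [644.3 258.1]
[0.46, -0.332] 0.075 [565.4 473.1] [642.4 305.6]
[0.46, -0.332] 0.125 [585.1 465.2] [650.1 260.9]
[0.466, -0.336] 0.075 [570.4 465.5] [639.9 299.1]
[0.466, -0.336] 0.125 [590.3 457.2] [647.5 254.3]
```

```bash
python3 - <<'E'
from h import *
to([0.4625,-0.3325,0.22],0.02)
E
python3 -m handwheel '[[[-0.2,0.02,0],0],[[-0.414,0.02,0],0],[[-0.414,0.02,0],0],[[-0.414,0.02,0],0],[[-0.414,0.02,0],0],[[-0.414,0.02,0],0],[[-0.414,0.02,0],0],[[-0.414,0.02,0],0],[[-0.414,0.02,0],0],[[-0.414,0.02,0],0]]' 0.06
python3 -m handwheel '[[[0,0,0],0],[[0,0,0],0],[[0,0,0],0],[[0,0,0],0]]'
python3 - <<'E'
from h import *
to([0.4625,-0.3325,0.15],0.02)
print(status.state()["joint_positions"].round(2))
snap('side','s22',(270,100,470,250),4)
E
```

```text
shift [[-0.4054, 0.0039, 0.0109], np.float64(-0.0007)] q7 -0.04
t: 38.55
tool_pos: [0.4782, -0.3431, 0.2305]
tcp_rot: [0.0, 0.701, 0.713, -0.001]
wrist_force: [-0.1, 1.3, 0.2]
grip_width: 0.0598
t: 38.95
tool_pos: [0.4799, -0.3387, 0.231]
tcp_rot: [0.0, 0.699, 0.715, 0.0]
wrist_force: [0.0, -0.5, -0.4]
grip_width: 0.0599
shift [[0.0066, -0.0173, 0.081], np.float64(0.0027)] q7 0.85
[ 0.19  0.49  0.53  1.69 -0.28  1.04  0.85]
```

View pics/s22.png

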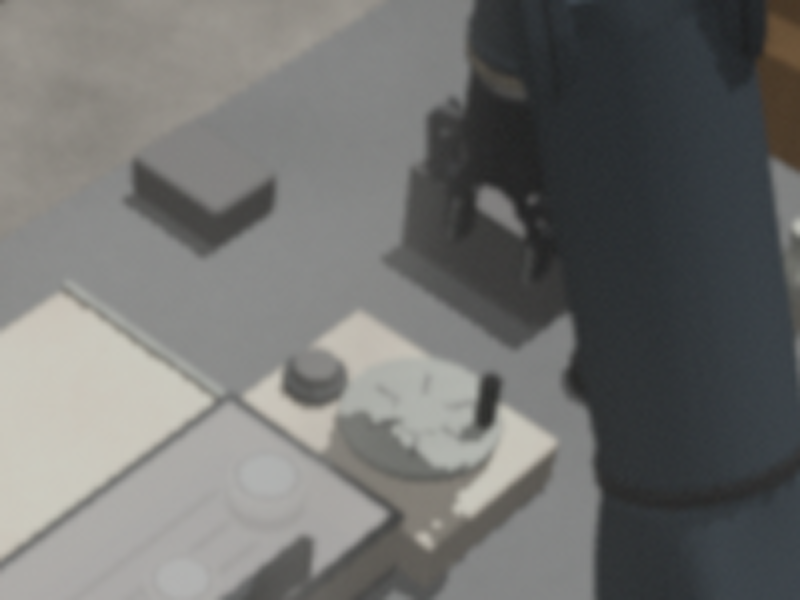

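```bash
python3 -m handwheel '[[[0.006,-0.017,0.02],0],[[0.006,-0.017,0.05],0],[[0.006,-0.017,0.07],0],[[0.006,-0.017,0.07],0],[[0.006,-0.017,0.07],0]]' 0.06
python3 - <<'E'
from h import *
to([0.4625,-0.3325,0.083],0.02)
snap('top','t23',(400,180,520,280),5)
snap('side','s23',(330,120,450,220),5)
E
```

```text
t: 39.5
tool_pos: [0.4625, -0.3342, 0.1613]
tcp_rot: [0.0, 0.7, 0.715, -0.0]
wrist_force: [0.2, -0.8, 0.4]
grip_width: 0.0605
shift [[0.0018, 0.0, 0.0783], np.float64(0.0012)] q7 0.9
```

View pics/s23.png

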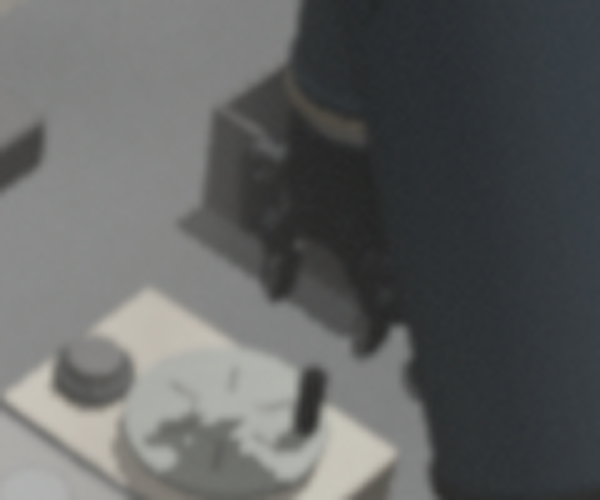

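View pics/t23.png

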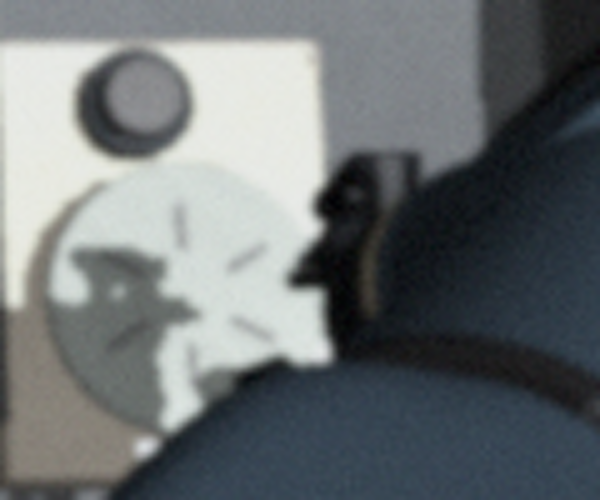

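```bash
python3 - <<'E'
from h import *
for z in(.174,.125,.075): print(((proj("side",[.4625,-.3325,z])-[330,120])*5).round(0))
E
python3 -m handwheel '[[[0.001,0,0.02],0],[[0.001,0,0.036],0],[[0.001,0,0.036],0],[[0.001,0,0.036],0]]' 0.06
python3 - <<'E'
from h import *
to([0.4625,-0.3325,0.083],0.02)
snap('side','s24',(330,120,450,220),5)
E
```

```text
[320. 316.]
[310. 374.]
[301. 430.]
t: 40.0
tool_pos: [0.4626, -0.3337, 0.1258]
tcp_rot: [0.0, 0.7, 0.714, 0.0]
wrist_force: [-0.3, 0.1, 0.9]
grip_width: 0.0604
shift [[0.0012, -0.0002, 0.0428], np.float64(0.0009)] q7 0.93
```

View pics/s24.png

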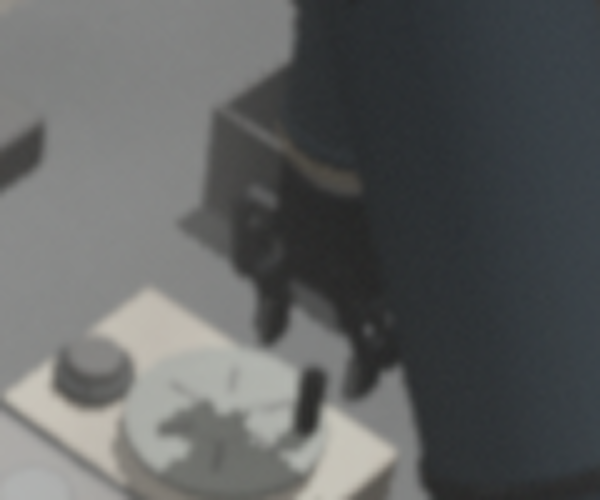

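```bash
python3 -m handwheel '[[[0.001,0,0.02],0],[[0.001,0,0.035],0],[[0.001,0,0.041],0],[[0.001,0,0.041],0],[[0.001,0,0.041],0]]' 0.06
python3 -m handwheel '[[[0,0,0],0],[[0,0,0],0],[[0,0,0],0],[[0,0,0],0],[[0,0,0],0],[[0,0,0],0]]' 0.01
python3 - <<'E'
from h import *
to([0.4625,-0.3325,0.083],0.02)
snap('side','s25',(330,120,450,220),5)
E
```

```text
t: 40.55
tool_pos: [0.4627, -0.3328, 0.0847]
tcp_rot: [0.001, 0.7, 0.714, 0.0]
wrist_force: [0.7, -0.3, 0.2]
grip_width: 0.0597
t: 41.15
tool_pos: [0.4623, -0.3326, 0.0844]
tcp_rot: [0.0, 0.7, 0.714, -0.0]
wrist_force: [-1.2, 1.5, 5.2]
grip_width: 0.0164
shift [[0.0001, 0.0002, 0.0014], np.float64(0.0007)] q7 0.96
```

View pics/s25.png

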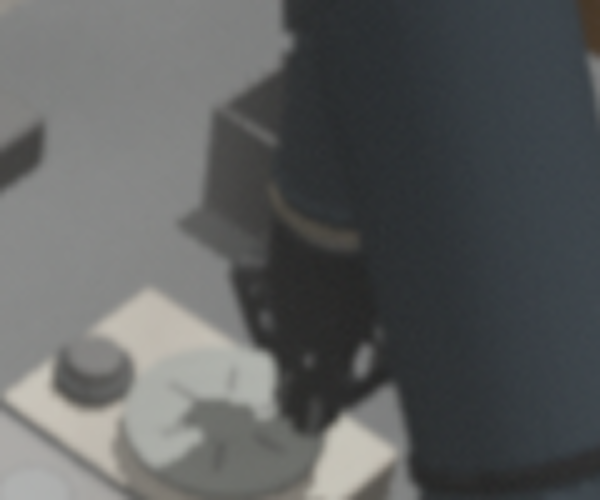

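```bash
cat > arc.py <<'E'
from h import *
import sys
C=np.array([float(sys.argv[1]),float(sys.argv[2])]); step=float(sys.argv[3]); n=int(sys.argv[4])
p,r,s=tcp(); v=p[:2]-C; a0=np.arctan2(v[1],v[0]); print("angle",np.degrees(a0).round(1),"r",np.hypot(*v).round(4))
R0=.05
for i in range(1,n+1):
    a=a0-np.radians(step)*i; t=np.array([*(C+R0*np.array([np.cos(a),np.sin(a)])),p[2]]); d=r.inv().apply(t-p); print(i,d[:2].round(4))
E
python3 arc.py .5035 -.3043 10 10
```

```text
angle -145.5 r 0.05
1 [ 0.0077 -0.0041]
2 [ 0.016  -0.0069]
3 [ 0.0246 -0.0081]
4 [ 0.0333 -0.0079]
5 [ 0.0418 -0.0061]
6 [ 0.0499 -0.0029]
7 [0.0573 0.0017]
8 [0.0639 0.0075]
9 [0.0693 0.0143]
10 [0.0734 0.022 ]
```

```bash
python3 -m handwheel '[[[0.0077,-0.0041,0],0],[[0.016,-0.0069,0],0],[[0.0246,-0.0081,0],0],[[0.0333,-0.0079,0],0],[[0.0418,-0.0061,0],0],[[0.0418,-0.0061,0],0],[[0.0418,-0.0061,0],0]]'
python3 arc.py .5035 -.3043 10 10
```

```text
t: 41.9
tool_pos: [0.4555, -0.2895, 0.0843]
tcp_rot: [0.0, 0.699, 0.715, 0.0]
wrist_force: [0.0, 1.1, 8.5]
grip_width: 0.0168
angle 162.8 r 0.0502
1 [0.0079 0.0037]
2 [0.0152 0.0085]
3 [0.0215 0.0145]
4 [0.0267 0.0215]
5 [0.0306 0.0293]
6 [0.0331 0.0376]
7 [0.0341 0.0463]
8 [0.0336 0.055 ]
9 [0.0316 0.0635]
10 [0.0281 0.0715]
```

```bash
python3 -m handwheel '[[[0.0079,0.0037,0],0],[[0.0152,0.0085,0],0],[[0.0215,0.0145,0],0],[[0.0267,0.0215,0],0],[[0.0306,0.0293,0],0],[[0.0331,0.0376,0],0],[[0.0341,0.0463,0],0],[[0.0336,0.055,0],0],[[0.0336,0.055,0],0],[[0.0336,0.055,0],0]]'
python3 arc.py .5035 -.3043 10 10
python3 -c "
from h import *
snap('side','s26',(270,100,470,250),4)"
```

```text
t: 42.9
tool_pos: [0.5106, -0.2547, 0.0844]
tcp_rot: [0.0, 0.699, 0.715, 0.001]
wrist_force: [0.8, 1.8, 6.7]
grip_width: 0.0166
angle 81.9 r 0.0501
1 [-0.0023  0.0084]
2 [-0.0059  0.0164]
3 [-0.0108  0.0235]
4 [-0.0169  0.0298]
5 [-0.024   0.0348]
6 [-0.0319  0.0386]
7 [-0.0403  0.041 ]
8 [-0.0489  0.0418]
9 [-0.0576  0.0411]
10 [-0.0661  0.039 ]
```

View pics/s26.png

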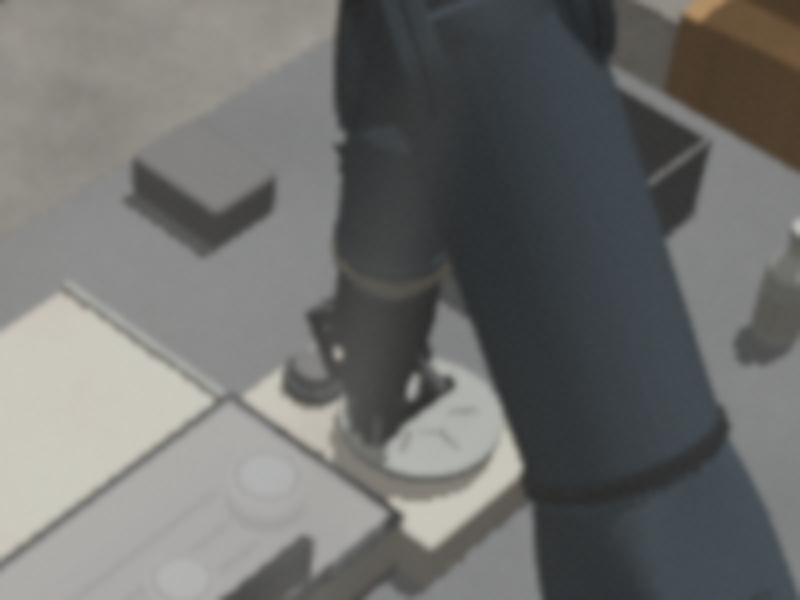

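```bash
python3 -m handwheel '[[[-0.0023,0.0084,0],0],[[-0.0059,0.0164,0],0],[[-0.0108,0.0235,0],0],[[-0.0169,0.0298,0],0],[[-0.024,0.0348,0],0],[[-0.0319,0.0386,0],0],[[-0.0403,0.041,0],0],[[-0.0489,0.0418,0],0],[[-0.0489,0.0418,0],0],[[-0.0489,0.0418,0],0]]'
python3 arc.py .5035 -.3043 10 9
```

```text
t: 43.95
tool_pos: [0.5533, -0.3039, 0.0844]
tcp_rot: [0.001, 0.7, 0.715, 0.0]
wrist_force: [2.3, -1.5, 5.3]
grip_width: 0.0168
angle 0.5 r 0.0498
1 [-0.0087 -0.0006]
2 [-0.0171 -0.003 ]
3 [-0.0249 -0.0068]
4 [-0.032  -0.0119]
5 [-0.0381 -0.0181]
6 [-0.043  -0.0253]
7 [-0.0466 -0.0333]
8 [-0.0487 -0.0417]
9 [-0.0494 -0.0504]
```

```bash
python3 -m handwheel '[[[-0.0087,-0.0006,0],0],[[-0.0171,-0.003,0],0],[[-0.0249,-0.0068,0],0],[[-0.032,-0.0119,0],0],[[-0.0381,-0.0181,0],0],[[-0.043,-0.0253,0],0],[[-0.0466,-0.0333,0],0],[[-0.0487,-0.0417,0],0],[[-0.0487,-0.0417,0],0],[[-0.0487,-0.0417,0],0]]'
python3 arc.py .5035 -.3043 10 9
```

```text
t: 44.95
tool_pos: [0.5113, -0.3535, 0.0844]
tcp_rot: [0.0, 0.7, 0.714, -0.0]
wrist_force: [-1.1, -2.3, 7.4]
grip_width: 0.0165
angle -81.0 r 0.0498
1 [-0.0006 -0.0087]
2 [ 0.0005 -0.0173]
3 [ 0.003  -0.0257]
4 [ 0.007  -0.0334]
5 [ 0.0123 -0.0403]
6 [ 0.0187 -0.0463]
7 [ 0.026 -0.051]
8 [ 0.034  -0.0544]
9 [ 0.0425 -0.0563]
```

```bash
python3 -m handwheel '[[[-0.0006,-0.0087,0],0],[[0.0005,-0.0173,0],0],[[0.003,-0.0257,0],0],[[0.007,-0.0334,0],0],[[0.0123,-0.0403,0],0],[[0.0187,-0.0463,0],0],[[0.026,-0.051,0],0],[[0.026,-0.051,0],0],[[0.026,-0.051,0],0]]'
python3 arc.py .5035 -.3043 5 10
```

```text
t: 45.85
tool_pos: [0.4593, -0.3278, 0.0843]
tcp_rot: [-0.0, 0.7, 0.714, 0.0]
wrist_force: [-2.2, 0.1, 10.3]
grip_width: 0.0165
angle -152.0 r 0.05
1 [ 0.004  -0.0018]
2 [ 0.0081 -0.0032]
3 [ 0.0123 -0.0043]
4 [ 0.0166 -0.005 ]
5 [ 0.021  -0.0053]
6 [ 0.0254 -0.0052]
7 [ 0.0297 -0.0048]
8 [ 0.034 -0.004]
9 [ 0.0382 -0.0028]
10 [ 0.0423 -0.0013]
```

```bash
python3 -m handwheel '[[[0.004,-0.0018,0],0],[[0.0081,-0.0032,0],0],[[0.0081,-0.0032,0],0],[[0.0081,-0.0032,0],0]]'
python3 -m handwheel '[[[0.0042,-0.0011,0],0],[[0.0085,-0.0018,0],0],[[0.0085,-0.0018,0],0],[[0.0085,-0.0018,0],0]]'
python3 arc.py .5035 -.3043 5 10
```

```text
t: 46.25
tool_pos: [0.4559, -0.3198, 0.0843]
tcp_rot: [-0.0, 0.7, 0.714, -0.0]
wrist_force: [-3.0, -0.1, 11.2]
grip_width: 0.0164
t: 46.65
tool_pos: [0.4539, -0.3113, 0.0843]
tcp_rot: [-0.0, 0.7, 0.714, 0.0]
wrist_force: [-2.5, 0.5, 11.1]
grip_width: 0.0163
angle -172.0 r 0.0501
1 [ 0.0044 -0.0002]
2 [ 0.0087 -0.0002]
3 [0.0131 0.0003]
4 [0.0174 0.0011]
5 [0.0216 0.0023]
6 [0.0256 0.0038]
7 [0.0296 0.0057]
8 [0.0333 0.0079]
9 [0.0369 0.0105]
10 [0.0402 0.0133]
```

Turned 386.5°. Continue.

```bash
python3 -m handwheel '[[[0.0044,-0.0002,0],0],[[0.0087,-0.0002,0],0],[[0.0087,-0.0002,0],0],[[0.0087,-0.0002,0],0]]'
python3 -m handwheel '[[[0.0044,0.0005,0],0],[[0.0087,0.0013,0],0],[[0.0087,0.0013,0],0],[[0.0087,0.0013,0],0]]'
python3 arc.py .5035 -.3043 5 10
```

```text
t: 47.05
tool_pos: [0.4534, -0.3051, 0.0844]
tcp_rot: [0.001, 0.7, 0.714, -0.001]
wrist_force: [-3.3, -7.1, 5.5]
grip_width: 0.0166
t: 47.45
tool_pos: [0.4535, -0.3045, 0.0846]
tcp_rot: [0.006, 0.702, 0.712, -0.005]
wrist_force: [-5.7, -34.5, -9.8]
grip_width: 0.0163
angle -179.7 r 0.05
1 [0.0044 0.0002]
2 [0.0087 0.0008]
3 [0.0129 0.0018]
4 [0.0171 0.0032]
5 [0.0211 0.0049]
6 [0.0249 0.0069]
7 [0.0286 0.0093]
8 [0.032 0.012]
9 [0.0352 0.0149]
10 [0.0381 0.0182]
```

```bash
python3 -m handwheel '[[[-0.005,-0.0008,0],0],[[-0.009,-0.001,0],0],[[-0.009,-0.001,0],0],[[-0.009,-0.001,0],0]]'
python3 -m handwheel '[[[0,0,0],0],[[0,0,0],0],[[0,0,0],0],[[0,0,0],0]]' 0.05
python3 -m handwheel '[[[0,0,-0.03],0],[[0,0,-0.07],0],[[0,0,-0.1],0],[[0,0,-0.12],0],[[0,0,-0.12],0],[[0,0,-0.12],0]]'
python3 - <<'E'
from h import *
snap('side','s27',(270,100,470,250),4)
snap('top','t27',(400,180,520,280),5)
to([0.606,-0.295,0.15],0.02)
E
```

```text
t: 47.85
tool_pos: [0.4534, -0.3051, 0.0844]
tcp_rot: [0.001, 0.7, 0.714, -0.001]
wrist_force: [-3.6, -6.1, 7.9]
grip_width: 0.0164
t: 48.25
tool_pos: [0.4548, -0.303, 0.0836]
tcp_rot: [-0.0, 0.699, 0.715, 0.0]
wrist_force: [0.5, -0.3, 0.2]
grip_width: 0.0497
t: 48.85
tool_pos: [0.4548, -0.3032, 0.2036]
tcp_rot: [0.0, 0.699, 0.715, 0.0]
wrist_force: [-0.1, -0.1, -0.7]
grip_width: 0.0498
shift [[0.0047, 0.1519, 0.0525], np.float64(0.0013)] q7 0.83
```

View pics/s27.png

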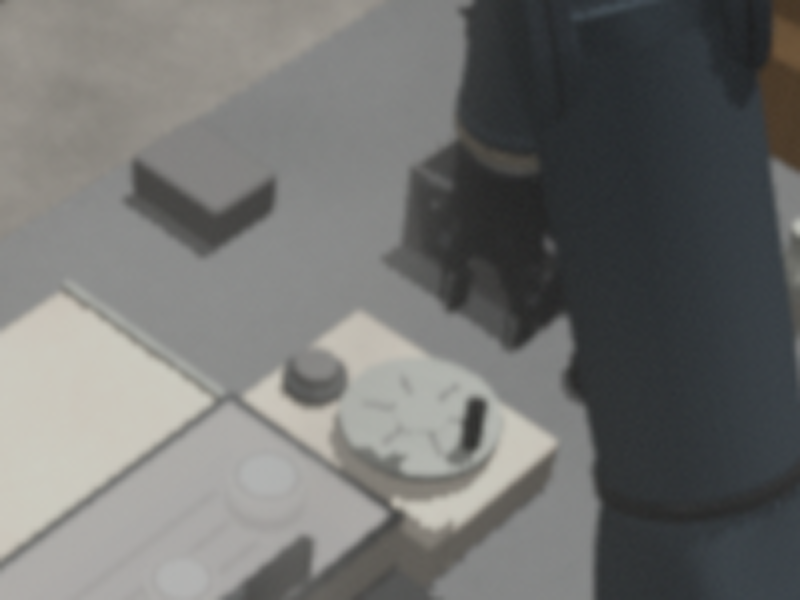

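View pics/t27.png

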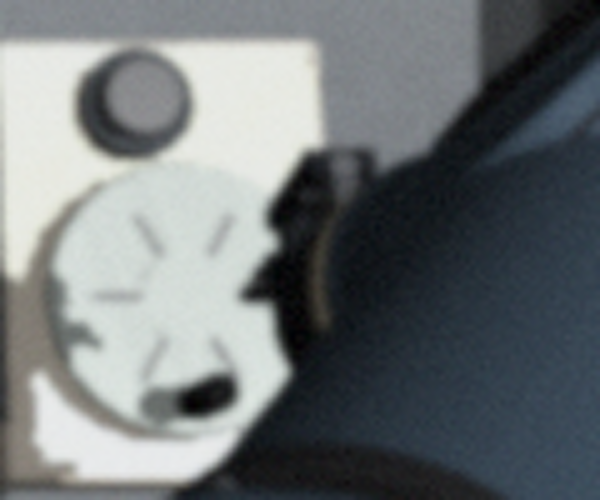

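Run:
```python
from h import *
from scipy.optimize import least_squares
a=np.array([(147.5)/5-.5+400,(91.5)/5-.5+180]); b=np.array([(318.5)/4-.5+270,(364)/4-.5+100])
r=least_squares(lambda X:np.r_[proj("top",X)-a,proj("side",X)-b],[.6,-.3,.06]); print(r.x,r.fun)
for z in(.055,.06,.065,.07,.075): print(z,back("top",a,z)[:2].round(4),back("side",b,z)[:2].round(4))
```

```text
[ 0.60241356 -0.29157652  0.07010088] [ 0.18140503  0.24645419 -0.41149863 -0.06377205]
0.055 [ 0.6069 -0.295 ] [ 0.611  -0.3039]
0.06 [ 0.6056 -0.2937] [ 0.6078 -0.3001]
0.065 [ 0.6043 -0.2925] [ 0.6046 -0.2962]
0.07 [ 0.603  -0.2912] [ 0.6014 -0.2924]
0.075 [ 0.6018 -0.2899] [ 0.5981 -0.2886]
```

```bash
python3 -m handwheel '[[[0.008,0.04,0],0],[[0.008,0.08,0],0],[[0.008,0.12,0],0],[[0.008,0.149,0],0],[[0.008,0.149,0],0],[[0.008,0.149,0.04],0],[[0.008,0.149,0.08],0],[[0.008,0.149,0.1],0],[[0.008,0.149,0.1],0],[[0.008,0.149,0.1],0]]' 0
python3 - <<'E'
from h import *
to([0.6035,-0.292,0.075],0.02)
snap('side','s28',(300,120,420,210),6)
E
```

```text
t: 49.95
tool_pos: [0.6029, -0.2929, 0.1037]
tcp_rot: [-0.0, 0.7, 0.714, -0.0]
wrist_force: [-0.6, -0.1, 1.1]
grip_width: -0.0005
shift [[0.0008, 0.0006, 0.0287], np.float64(0.0003)] q7 0.75
```

View pics/s28.png

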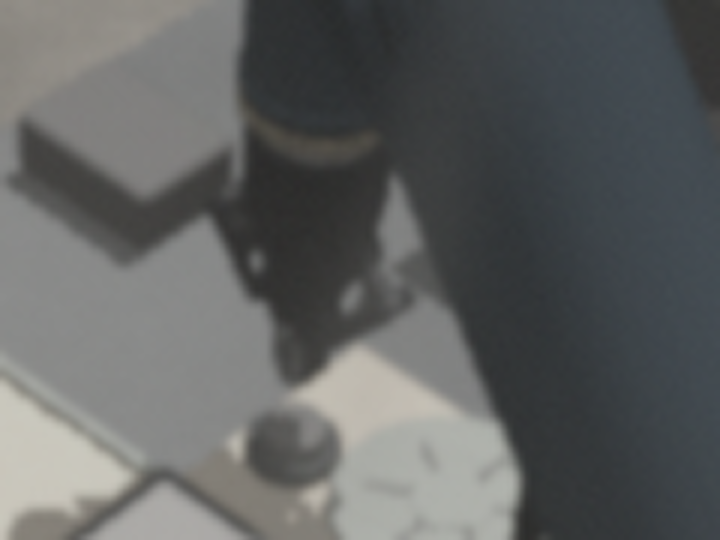

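```bash
python3 -m handwheel '[[[0.0005,0.0005,0.015],0],[[0.0005,0.0005,0.028],0],[[0.0005,0.0005,0.028],0]]'
python3 -m handwheel '[[[0,0,0.002],0],[[0,0,0.004],0],[[0,0,0.004],0]]'
python3 -m handwheel '[[[0,0,0.002],0],[[0,0,0.004],0],[[0,0,0.004],0]]'
```

```text
t: 50.3
tool_pos: [0.6034, -0.2912, 0.0742]
tcp_rot: [-0.001, 0.7, 0.715, -0.0]
wrist_force: [-0.3, 0.4, 1.9]
grip_width: -0.0002
t: 50.6
tool_pos: [0.6041, -0.2919, 0.072]
tcp_rot: [0.0, 0.7, 0.715, 0.0]
wrist_force: [0.5, 1.3, 2.7]
grip_width: 0.0001
t: 50.9
tool_pos: [0.6042, -0.2921, 0.0678]
tcp_rot: [0.0, 0.7, 0.714, 0.0]
wrist_force: [-1.1, 1.2, 3.3]
grip_width: -0.0001
```

```bash
python3 -m handwheel '[[[0,0,0.001],0],[[0,0,0.002],0],[[0,0,0.002],0]]'
python3 -m handwheel '[[[0,0,0.001],0],[[0,0,0.002],0],[[0,0,0.002],0]]'
python3 -m handwheel '[[[0,0,0.001],0],[[0,0,0.002],0],[[0,0,0.002],0]]'
python3 -m handwheel '[[[0,0,0.001],0],[[0,0,0.002],0],[[0,0,0.002],0]]'
```

```text
t: 51.2
tool_pos: [0.6042, -0.2921, 0.0662]
tcp_rot: [0.0, 0.7, 0.714, 0.0]
wrist_force: [-1.7, 1.2, 5.9]
grip_width: -0.0002
t: 51.5
tool_pos: [0.6043, -0.2922, 0.0659]
tcp_rot: [0.001, 0.7, 0.714, 0.001]
wrist_force: [-5.4, 4.3, 22.5]
grip_width: -0.0002
t: 51.8
tool_pos: [0.6044, -0.2923, 0.0656]
tcp_rot: [0.001, 0.7, 0.714, 0.001]
wrist_force: [-9.5, 7.0, 37.6]
grip_width: 0.0001
t: 52.1
tool_pos: [0.6045, -0.2923, 0.0652]
tcp_rot: [0.001, 0.7, 0.714, 0.001]
wrist_force: [-14.4, 10.3, 51.5]
grip_width: -0.0003
```

```bash
python3 -m handwheel '[[[0,0,-0.005],0],[[0,0,-0.01],0],[[0,0,-0.02],0],[[0,0,-0.06],0],[[0,0,-0.1],0],[[0,0,-0.13],0],[[0,0,-0.13],0]]'
python3 -m handwheel '[[[0.05,-0.03,-0.01],0],[[0.1,-0.06,-0.01],0],[[0.15,-0.09,-0.01],0],[[0.2,-0.12,-0.01],0],[[0.25,-0.12,-0.01],0],[[0.3,-0.12,-0.01],0],[[0.35,-0.12,-0.01],0],[[0.4,-0.12,-0.01],0],[[0.4,-0.12,-0.01],0],[[0.4,-0.12,-0.01],0]]'
python3 - <<'E'
from h import *
print(tcp()[0])
snap('side','s29',(190,100,430,280),3)
snap('top','t29',(150,80,550,380),2)
hs=dict(wheel_knob=.1,key_top=.073,cover_handle=.094)
for c in ["top","side"]:
  for k,z in hs.items():
    for d in finder.landmark_of(c,k)[:1]:
        print(c,k,round(d["p"],2),np.round(d["pixel"],1),back(c,d["pixel"],z).round(4))
E
```

```text
t: 52.8
tool_pos: [0.6058, -0.2936, 0.1945]
tcp_rot: [0.003, 0.7, 0.714, 0.001]
wrist_force: [0.0, -0.2, -0.2]
grip_width: -0.0001
t: 53.8
tool_pos: [0.4749, 0.1107, 0.1988]
tcp_rot: [-0.001, 0.697, 0.717, -0.0]
wrist_force: [0.6, -1.0, -0.3]
grip_width: 0.0001
[0.47489957 0.11066341 0.1988405 ]
top wheel_knob 0.74 [439.8 256.9] [ 0.4585 -0.305   0.1   ]
top key_top 0.78 [430.2 195.3] [ 0.6084 -0.2934  0.073 ]
top cover_handle 0.72 [339.2 254.7] [ 0.4605 -0.0777  0.094 ]
side wheel_knob 0.8 [388.3 205.7] [ 0.4535 -0.3091  0.1   ]
side key_top 0.56 [348.8 188.9] [ 0.6051 -0.2946  0.073 ]
side cover_handle 0.67 [334.4 247.2] [ 0.4563 -0.0749  0.094 ]
```

View pics/s29.png

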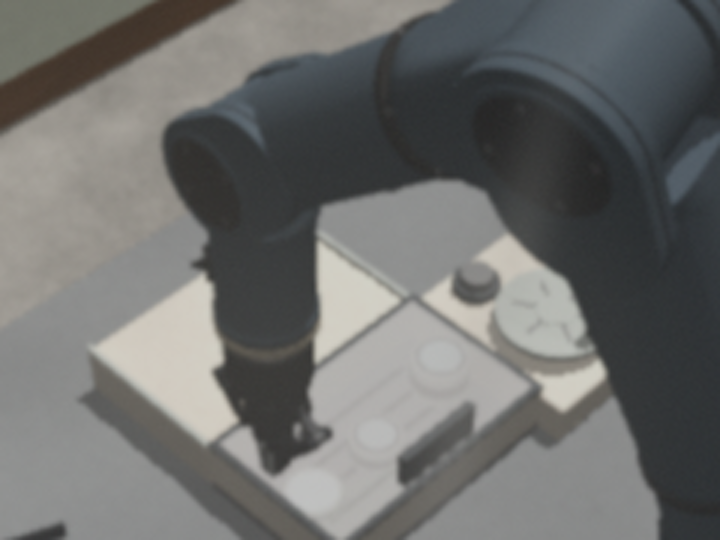

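View pics/t29.png

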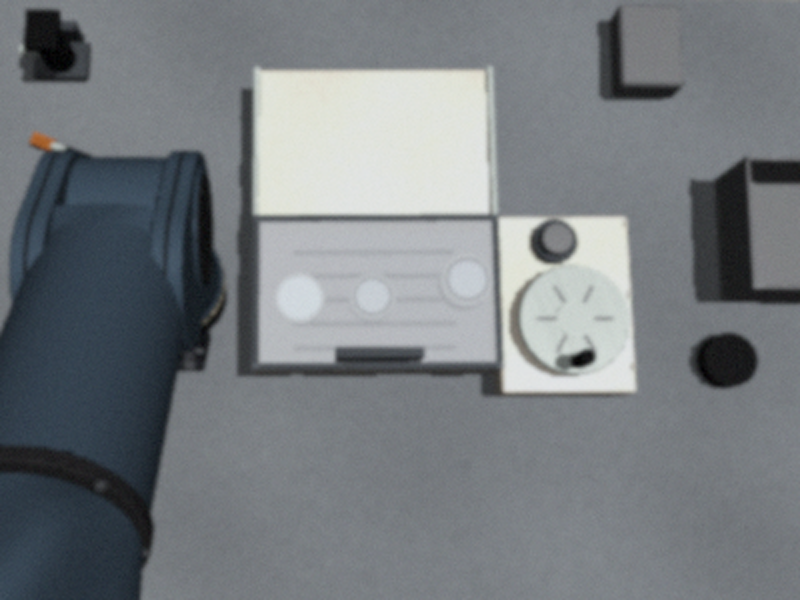

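```bash
python3 -m handwheel '[[[0,0,0],0],[[0,0,0],0],[[0,0,0],0]]'; python3 -c "
from workcell import sign_off
print(sign_off())"
```

```text
t: 54.5
tool_pos: [0.4757, 0.1052, 0.1998]
tcp_rot: [-0.0, 0.7, 0.714, 0.0]
wrist_force: [0.2, 0.3, -0.3]
grip_width: -0.0
the job is handed in; nothing more can be done
None
```

I did the whole job in the order asked and handed it in at t ≈ 54.5 s. `sign_off` gives no verdict, so what follows rests on my own checks.

- **Gear:** The tall lens, flat lens and filter were out on the shelf; there was no hood. All three stand upright in the chamber and show through the shut cover in the last pictures. I took the plain white disc to be the filter because its size and the detector agreed. I did not touch the blue and pink look-alikes, the blower or the cap stack.
- **Cover:** It slid 0.180 m between its open and shut stops, and the last pictures show it shut.
- **Wheel:** I turned it clockwise by the knob for about 394° (6.9 rad), up to a firm stop of about 35 N. That fits a start near 0.6 rad, and the knob was still at the stop angle at the end.
- **Key:** I pressed it to its bottom and released it, and it looks up again in the last picture. Contact was at about 0.074 m and the bottom at about 0.066 m, which matches its 8 mm travel. I could not hear the click or read it directly. Camera triangulation had put the key top at 0.070 m, about 4 mm below where the force rise suggests.

**Over-pressing:** I pushed the key harder than needed. The fingertips reached about 51 N vertically, against the 5 N the key takes. The wrist force stayed well under 120 N. The 40 N limit is stated for the arm and gripper body rather than the fingertips, so I don't think it applies, but I can't rule it out.

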